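Zero and lock the positioner dial

ROBOT

A 6-joint arm with a two-finger parallel gripper is mounted at the origin on the work surface; the furniture and walls round the work are solid. World frame = base frame: x ahead of the robot, y to its left, z up, the work surface at z = 0. Lengths are in m, angles in rad, forces in N, time in s.
With the tool pointing down it reaches from about 0.4 to 0.825 m from the base axis. Payload 7 kg.
Tool frame: the origin (TCP) lies midway between the tips of the shut fingers; the grasp point (between the pads) lies hold_point_z behind it (hold_point_z is the distance from the TCP to the grasp point, in m); z points along the fingers, y is the line along which they close (so a half turn about z gives the same grasp; the last joint's range is limited). The gripper opens to 88 mm and grips with 3 to 60 N. Pads are 19 mm wide; open, the fingers measure 130 mm over their backs; the gripper's body (78 mm by 193 mm) begins 47 mm behind the grasp point.
Start: joints at [1.59, 0.359, 0.012, 0, -1.224, -0.288], TCP at [0.179, 0.651, 0.202] pointing down, gripper open.
Joint ranges: [-3.07, 3.07], [-1.43, 2.12], [-1.02, 1.25], [-3.03, 1.67], [-3.05, -0], [-3.03, 3.03]. Speed limits (rad/s): [2.39, 2.39, 3.01, 3.14, 3.14, 3.14].

INTERFACE

Orientations are given as [roll, pitch, yaw] about the fixed x, y, z axes, in that order (R = Rz(yaw) Ry(pitch) Rx(roll)).
In Python, from station import * gives the robot as it stands.
- The arm moves only by the tool apply_moves, never from a script. Its argument "steps" is a list of rows, each an object with "translation": the shift along the world's x, y, z scaled (see below), a list of three; "rotation": the turn, a rotation vector about the world's x, y, z scaled (see below), a list of three. A call has exactly 10 rows; each row is the pose to reach, as a shift and turn from the pose commanded when the call began; what a row does not reach only later rows make up. The controller multiplies each number of a shift by 250 mm and each number of a turn by 30 degrees. A row lasts 1/12 s, in which the tool goes at most 41.7 mm and 7.16 degrees, less where a joint would pass 70% of its speed; a pose out of reach is approached as far as the arm can. A call with a number of a shift or a turn outside -1 to 1 is refused whole. A call with a gripper value outside its range is refused whole. "jaw" is the closure, from -1 (fully open) to 1 (shut), so that 0 is half open, set as the call begins (left out, the last holds). The fingers move at their own pace and stop on an object; "newtons" is the grip in N (left out, the last holds). Time passes only in rows, so rows that repeat a pose let the fingers close, or fill a call up. It gives the time, the measured TCP pose, the force, the opening and the grip force at its end, in the units of the state.
- get_state(): the state, without advancing time (a new reading comes with each control period).
- grab_frame(name): name is "scene" or "top"; returns the picture (420x560x3 uint8, blue, green, red); there is no depth.
- camera_model(name): a dict with "fx", "fy", "cx", "cy" (pixels), "k1" (the pictures are not rectified: a ray, as slopes to the right and down, at radius r is drawn at 1 + k1 r^2 times it, then the intrinsics apply), "xyz" and "rotation" of the camera in the world. Camera axes: x right, y down, z forward; pixel columns grow to the right and rows downward; lengths in m; the calibration is good to about 2 mm. A picture is of the moment at which its call begins. camera_model takes no time and is no camera call.
- job_done(): hands the job in; it is judged then, once.
The state is a dict: "t": time; "q": joint angles; "qd": joint speeds; "joint_efforts": joint torques, N m; "eef_pos": TCP position; "ee_rot": TCP orientation; "force": force on the tool from outside, world axes, zero at the start; "moment": the same for the moment, N m; "width": finger opening in m; "gripper_force": force on a finger pad.
Only numpy, scipy, OpenCV 4.12 (cv2) and the standard library are available. Lean on these libraries where they do the work, as an engineer would, in place of code of your own. Each camera call takes 0.05 s, during which the arm holds its last target. There are 200 camera calls.

TASK

Zero the dial of the weld positioner's control box: turn the outer collar until its raised zero rib lines up with the nose of the inner knob, leaving the inner knob as it is set. Then lock it: take the long bolt from the rusty steel block and with the bolt's head press the locking plug in the socket on top of the box down as far as it goes, and stand the bolt back upright on the block. Leave the short bolt, the V-block and the tape measure alone.

Things in the scene. Friction and masses are not known exactly. Their poses are not given: they have to be found in the camera images.
- console: grey control box fixed to the table, base flange 200 x 160 mm, housing 170 (x) x 130 mm (y). Origin: centre of its underside; x runs from its low front (towards the robot, turned to its right) to its high rear, z up. From a 29 mm high front lip a flat dial face rises rearward at 30 degrees from horizontal; behind it (x +21 to +85 mm) is a level deck 90 mm high
- dial_centre (a point): point on the dial face where the common axis of collar and knob passes, at (-32, 0, 58) mm in the console's frame; its axes are the console's. The dial axis is the face's outward normal, (-0.5, 0, 0.866) in console axes: 30 degrees from vertical. A plate 84 mm across, 2 mm thick lies round it
- collar (a joint): angle of the outer collar, rad, counter-clockwise positive looking at the dial face from outside; at 0 its rib points up the slope. Knurled aluminium cylinder, 56 mm across, from 5 to 26 mm above the face; light friction (0.06 N m), stays where left; stops at +-1.7. It starts 0.4 to 1.5 rad counter-clockwise of the knob, so is turned clockwise
- collar_zero (a point): the outer end of the raised dark zero rib (11 x 5 mm, 3 mm high) on the collar's upper face, 27.5 mm from the dial axis and 27 mm above the face; its x axis points out along the rib, its z axis along the dial normal
- knob (a joint): angle of the inner knob, rad, same sense and zero as the collar (equal values: rib and nose in line). Turns very easily (0.012 N m). Black bar grip on a 29 mm disc, above the collar on the same axis, from 26 to 45 mm above the face; bar 11 mm wide, reaching 15 mm from the axis, one end tapering to a 5 mm wide nose
- knob_pointer (a point): tip of the knob's nose, 15 mm from the axis and 42 mm above the face; its x axis points out along the nose, z along the dial normal
- socket_rim (a point): centre of the upper rim of the round steel socket on the rear deck, at (54, 0, 106) mm in the console's frame; the socket is a ring 48 mm outside and 32 mm inside, standing upright, 16 mm high
- plug (a joint): how far the locking plug has been pressed down, m: 0 (top 2 mm below the rim) to 0.008 (home on its stop, top 10 mm below the rim). A push fit: it needs about 7 N all the way and stays where left
- plug_top (a point): centre of the upper face of the locking plug, a dark steel disc 29 mm across, upright in the socket; moves down with it
- billet: rusty flat-topped steel block fixed on the table, 60 mm (x) by 146 mm (y) by 28 mm high; origin: centre of its underside. The two bolts stand on its top
- long_bolt: the longer dark hex bolt, 68 mm tall, standing on its head on the block. Origin: centre of the head's lower face (the bolt's lower end), z up along the shank. Head 19 mm across flats (22 mm across corners), 8 mm high; the round shank above it is 12 mm thick; 0.10 to 0.17 kg
- short_bolt: the shorter dark hex bolt, 48 mm tall, also standing on its head on the block, 90 mm from the long one; origin as on the long bolt; to be left alone
- v_block: steel V-block 55 x 45 x 36 mm on the table, left of the control box; origin: centre of the underside; to be left alone. Obstacle farther left: the forearm of a parked welding robot, 120 mm thick, slants from (0.78, 0.73, 0.88) m down to (0.25, 0.57, 0.50) and goes on as wrist and torch to the table near (-0.2, 0.57, 0); an arm that starts beyond it must go up and over it, fingertips above 0.6 m
- tape_measure: yellow tape measure, 71 x 91 x 34 mm, lying on the table; origin: centre of the underside; to be left alone
Things that resemble listed ones, but are neither listed nor needed, are in the scene too. Leave any pink look-alike of the long_bolt alone.

How it is judged:
By the outcome, as a careful person would: the job done as asked, in the order asked, and still so for the second after the job is handed in, with the robot touching nothing.
It also fails if it takes over 61 s, if anything falls off the work surface, if the arm or the gripper's body presses on something with over 40 N, if the wrist force passes 120 N, or if a joint passes its speed limit or range.

## Working session

There is one attempt and no reset: what is moved stays moved. The work goes in short steps, Python scripts to look and compute and a tool call to move; the robot and the scene stay as the last step left them, time stands still between calls to the robot, and variables do not carry over. Pictures are saved under pics/ and viewed, at most 10 in all, crops included, and the job is handed in when it is done.

Besides the shell and the picture viewer there is one more tool, called after "Call:" in YAML: its name, and indented under it one key for each argument. apply_moves: Moves the arm, as the interface text tells. Shifts and turns lie within -1 to 1; 1 stands for 250 mm of shift or 30 degrees of turn. Its arguments: {"type":"object","properties":{"steps":{"type":"array"},"jaw":{"type":"number"},"newtons":{"type":"number"}},"required":["steps"]}

```bash
ls; mkdir -p pics; python3 - <<'E'
from station import *
import cv2,numpy as np
for n in("scene","top"):
    f=grab_frame(n);cv2.imwrite(f"pics/{n}0.png",f)
    print(n,camera_model(n))
s=get_state();print({k:np.round(v,3) for k,v in s.items()})
a=[cv2.imread(f"pics/{n}0.png") for n in("scene","top")]
E
```

```text
pics
scene {'fx': 393.7853588767178, 'fy': 393.7853588767178, 'cx': 275.74178601724986, 'cy': 208.6159556554653, 'k1': -0.0607449520431398, 'xyz': array([ 0.06074556, -0.35255922,  0.6763726 ]), 'rotation': array([-2.30246662,  0.01016821, -0.98097648])}
top {'fx': 411.69368879572255, 'fy': 411.69368879572255, 'cx': 270.5098129435385, 'cy': 214.26771731253638, 'k1': -0.047146076414668066, 'xyz': array([0.42330955, 0.01926281, 1.136039  ]), 'rotation': array([-2.96157529,  0.00801789, -1.54223411])}
{'t': np.float64(0.1), 'q': array([ 1.59 ,  0.359,  0.011, -0.   , -1.224, -0.288]), 'qd': array([-0.   , -0.   ,  0.003, -0.   , -0.002,  0.   ]), 'joint_efforts': array([-1.0000e-03, -5.8416e+01,  2.9375e+01,  7.0150e+00,  1.0000e-02,
       -0.0000e+00]), 'eef_pos': array([0.179, 0.65 , 0.201]), 'ee_rot': array([ 3.14 , -0.   , -0.269]), 'force': array([-0.095, -0.568, -0.073]), 'moment': array([-0.073,  0.016,  0.024]), 'gripper_force': np.float64(0.0), 'width': np.float64(0.087)}
```

View pics/scene0.png

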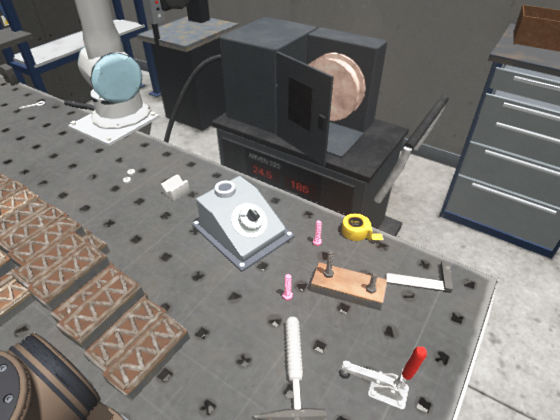

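View pics/top0.png

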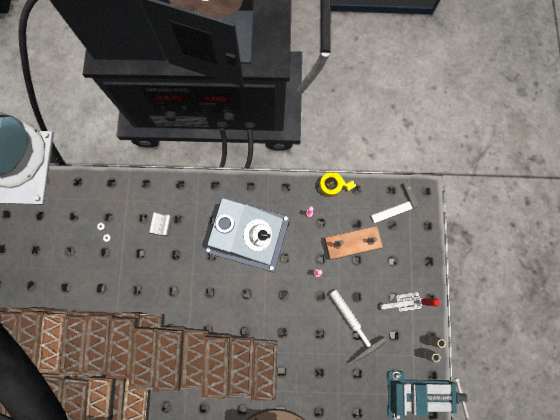

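The scene view shows the console at about (240,220) and the billet at (348,284), with dark bolts at (330,265) and (372,283). The pink decoys are at (318,232) and (287,287). In the top view the socket is at (226,224), the dial at (262,236) and the billet at (353,242).

```bash
cat > h.py <<'E'
import numpy as np,cv2
from scipy.spatial.transform import Rotation as Rn
from station import *
def cam(n):
    c=camera_model(n);return c,Rn.from_euler('xyz',c['rotation']).as_matrix()
def ray(n,u,v):
    c,R=cam(n);K=np.array([[c['fx'],0,c['cx']],[0,c['fy'],c['cy']],[0,0,1.]])
    p=cv2.undistortPoints(np.array([[[u,v]]],float),K,np.array([c['k1'],0,0,0,0]))[0,0]
    return c['xyz'],R@np.array([p[0],p[1],1])
def onz(n,u,v,z):
    o,d=ray(n,u,v);return o+d*(z-o[2])/d[2]
def proj(n,P):
    c,R=cam(n);q=R.T@(np.asarray(P,float)-c['xyz']);x=q[:2]/q[2];x=x*(1+c['k1']*(x@x))
    return np.array([c['fx']*x[0]+c['cx'],c['fy']*x[1]+c['cy']])
E
python3 - <<'E'
from h import *
a=cv2.imread('pics/top0.png');b=cv2.imread('pics/scene0.png')
def cr(i,x,y,w,h,s):return cv2.resize(i[y:y+h,x:x+w],None,fx=s,fy=s,interpolation=cv2.INTER_CUBIC)
o=np.zeros((600,800,3),np.uint8)
c=cr(a,200,190,100,85,4);o[:340,:400]=c
c=cr(b,190,170,100,85,4);o[:340,400:]=c
c=cr(a,315,220,75,45,5);o[345:570,:375]=c
c=cr(b,305,245,85,50,4.6);o[345:575,400:791]=c
cv2.imwrite('pics/m1.png',o)
print(onz('top',226,224,.106),onz('scene',225,187,.106))
print(onz('top',262,236,.08),onz('scene',250,216,.08))
print(onz('top',337,242,.05),onz('scene',330,275,.03),onz('top',371,238,.05),onz('scene',373,291,.03))
E
```

```text
[0.58232306 0.14499118 0.106     ] [0.58343876 0.14573565 0.106     ]
[0.55754504 0.05356212 0.08      ] [0.55763202 0.05617245 0.08      ]
[ 0.55075945 -0.14461209  0.05      ] [ 0.545836   -0.15513654  0.03      ] [ 0.56381959 -0.23504767  0.05      ] [ 0.55690845 -0.2462984   0.03      ]
```

View pics/m1.png

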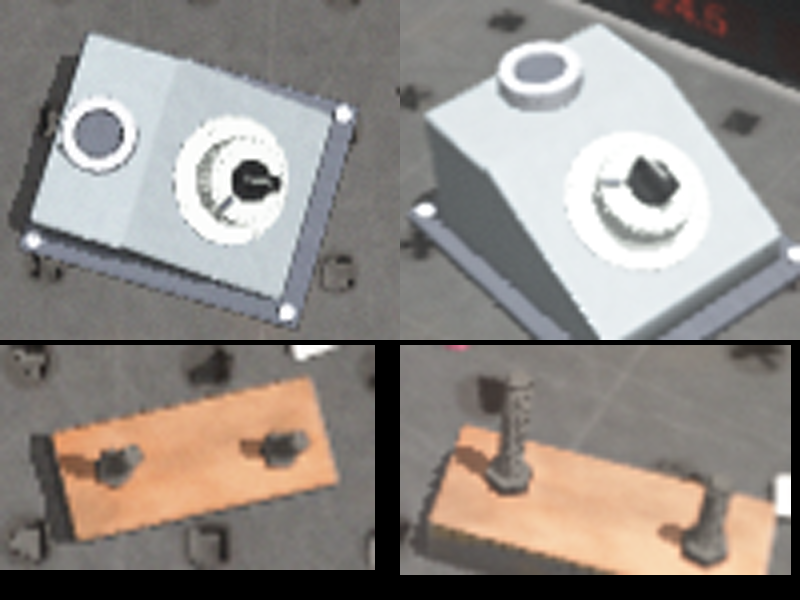

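```bash
python3 - <<'E'
from h import *
import station
print([k for k in dir(station) if k[0]!='_'], getattr(station,'hold_point_z',None))
S=np.array([.583,.1455,0])
A,B,C=[onz('top',200+u/4-.4,190+v/4-.4,.012) for u,v in((33,241),(287,313),(343,115))]
print('yaw',np.degrees(np.arctan2(*(A-B)[1::-1])),np.degrees(np.arctan2(*(C-B)[1::-1]))+90)
yaw=np.arctan2(*(A-B)[1::-1]); print('mid',(A+C)/2)
x=np.array([np.cos(yaw),np.sin(yaw),0]);O=S-.054*x;print('O',O)
o=[]
for n in('top','scene'):
    I=np.mean([grab_frame(n).astype(float) for _ in range(4)],0)
    np.save(f'pics/{n}.npy',I)
    D=O-.032*x+[0,0,.058];nn=-.5*x+[0,0,.866]
    p=proj(n,D+.027*nn);print(n,'collar top centre px',p)
    M=np.float32([[12,0,200-12*p[0]],[0,12,300-12*p[1]]])
    o.append(cv2.warpAffine(np.uint8(I),M,(400,600),flags=cv2.INTER_CUBIC));print(M)
cv2.imwrite('pics/m2.png',np.hstack(o))
E
```

```text
['Unreachable', 'camera_model', 'get_state', 'grab_frame', 'hold_point_z', 'job_done'] 0.0188
yaw 75.92323493518005 75.7279789076236
mid [0.57050465 0.0977906  0.012     ]
O [0.56986603 0.09312158 0.        ]
top collar top centre px [263.77179666 235.49801556]
[[   12.         0.     -2965.2615]
 [    0.        12.     -2525.976 ]]
scene collar top centre px [252.88580465 216.45354344]
[[   12.         0.     -2834.6296]
 [    0.        12.     -2297.4426]]
```

View pics/m2.png

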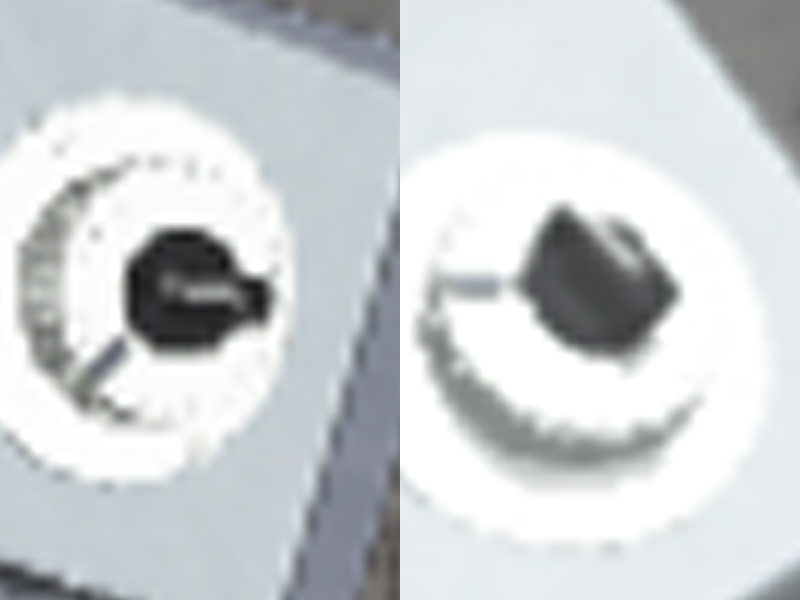

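Call:
apply_moves:
  steps:
    - {"translation":[0,0.1,0],"rotation":[0,0,0]}
    - {"translation":[0,0.2,0.05],"rotation":[0,0,0]}
    - {"translation":[0,0.3,0.1],"rotation":[0,0,0]}
    - {"translation":[0,0.3,0.2],"rotation":[0,0,0]}
    - {"translation":[0,0.3,0.35],"rotation":[0,0,0]}
    - {"translation":[0,0.3,0.5],"rotation":[0,0,0]}
    - {"translation":[0,0.3,0.65],"rotation":[0,0,0]}
    - {"translation":[0,0.3,0.8],"rotation":[0,0,0]}
    - {"translation":[0,0.3,0.95],"rotation":[0,0,0]}
    - {"translation":[0,0.3,1.0],"rotation":[0,0,0]}

```text
t: 1.33
eef_pos: [0.1801, 0.7259, 0.4585]
ee_rot: [-3.134, 0.0, -0.269]
force: [0.1, -0.8, 1.4]
width: 0.0877
gripper_force: 0.0
```

The left (top) crop shows the rib running from (85,385) to (122,345) and the nose tip at (270,300). The right (scene) crop shows the rib from (445,287) to (500,285) and the nose tip near (680,293).

```bash
cat >> h.py <<'E'
yaw=np.radians(75.8)
X=np.array([np.cos(yaw),np.sin(yaw),0]);Y=np.array([-X[1],X[0],0])
N=-.5*X+np.array([0,0,.866]);U=.866*X+np.array([0,0,.5])
def onface(n,u,v,h,D):
    o,d=ray(n,u,v);P=o+d*((D+h*N-o)@N)/(d@N);r=P-D;return np.array([r@U,r@Y])*1000
E
python3 - <<'E'
from h import *
O=np.array([.5698,.0945,0]);D=O-.032*X+[0,0,.058]
M={'top':(-2965.26,-2525.98,0),'scene':(-2834.63,-2297.44,400)}
def px(n,u,v):a,b,c=M[n];return (u-c-a)/12,(v-b)/12
for n in M:
    I=np.uint8(np.load(f'pics/{n}.npy'));g=cv2.inRange(I,(235,)*3,(255,)*3)
    p=proj(n,D);k=np.zeros_like(g);cv2.circle(k,tuple(int(x) for x in p),24,255,-1)
    cs,_=cv2.findContours(cv2.morphologyEx(g&k,cv2.MORPH_CLOSE,np.ones((3,3))),0,1)
    c=max(cs,key=cv2.contourArea);h=cv2.convexHull(c).reshape(-1,2)
    e=cv2.fitEllipse(h)
    q=np.array([onface(n,*x,.002,D) for x in h]);
    (cc,r)=cv2.minEnclosingCircle(q.astype(np.float32))
    A=np.c_[2*q,np.ones(len(q))];s=np.linalg.lstsq(A,(q**2).sum(1),rcond=None)[0]
    print(n,'pred',p,'plate circ c',s[:2],'r',np.sqrt(s[2]+s[:2]@s[:2]))
pts={'top':dict(ribo=(85,385,.029),ribi=(122,345,.029),tip=(270,300,.042)),'scene':dict(ribo=(445,287,.029),ribi=(500,285,.029),tip=(680,293,.042))}
for n in pts:
    for k,(u,v,h) in pts[n].items():
        f=onface(n,*px(n,u,v),h,D);print(n,k,f)
E
```

```text
top pred [258.53455734 235.29892692] plate circ c [ 4.25864127 -0.74033331] r 41.05917632135395
scene pred [249.07393082 220.79062933] plate circ c [ 2.14176074 -1.44678307] r 42.924707870041885
top ribo [20.15097972 24.97591424]
top ribi [14.40829071 14.3466323 ]
top tip [-10.0064018   -3.62222084]
scene ribo [15.46148489 24.22943438]
scene ribi [10.58383237 14.96874515]
scene tip [-10.36763259  -7.40153382]
```

Call:
apply_moves:
  steps:
    - {"translation":[0,0,0.16],"rotation":[0,0,0]}
    - {"translation":[0,0,0.32],"rotation":[0,0,0]}
    - {"translation":[0,0,0.48],"rotation":[0,0,0]}
    - {"translation":[0,0,0.64],"rotation":[0,0,0]}
    - {"translation":[0,0,0.76],"rotation":[0,0,0]}
    - {"translation":[0,0,0.8],"rotation":[0,0,0]}
    - {"translation":[0,0,0.8],"rotation":[0,0,0]}
    - {"translation":[0,0,0.8],"rotation":[0,0,0]}
    - {"translation":[0,0,0.8],"rotation":[0,0,0]}
    - {"translation":[0,0,0.8],"rotation":[0,0,0]}

```text
t: 2.17
eef_pos: [0.1706, 0.6897, 0.6061]
ee_rot: [-3.112, -0.004, -0.269]
force: [-0.4, 0.5, 0.1]
width: 0.0879
gripper_force: 0.0
```

```bash
python3 - <<'E'
from h import *
O=np.array([.5698,.0945,0]);D=O-.032*X+[0,0,.058]+.003*U-.0011*Y
print(D)
o=[]
for n in('top','scene'):
    I=np.load(f'pics/{n}.npy');p=proj(n,D+.042*N);M=np.float32([[24,0,200-24*p[0]],[0,24,300-24*p[1]]])
    J=np.uint8(255*np.clip((I-20)/235,0,1)**.5)
    w=cv2.warpAffine(J,M,(400,600),flags=cv2.INTER_CUBIC);o.append(w);print(n,M[:,2])
cv2.imwrite('pics/m3.png',np.hstack(o))
E
```

```text
[0.56365386 0.06572653 0.0595    ]
top [-6161.2437 -5338.1426]
scene [-5891.5786 -4795.3604]
```

View pics/m3.png

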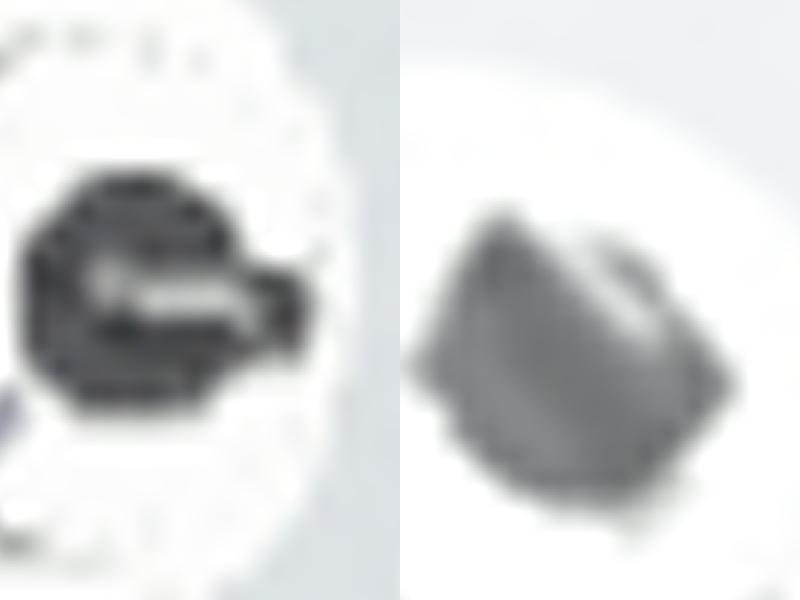

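Call:
apply_moves:
  steps:
    - {"translation":[0,-0.12,0.03],"rotation":[0,0,0]}
    - {"translation":[0,-0.24,0.06],"rotation":[0,0,0]}
    - {"translation":[0,-0.36,0.1],"rotation":[0,0,0]}
    - {"translation":[0,-0.5,0.12],"rotation":[0,0,0]}
    - {"translation":[0,-0.65,0.12],"rotation":[0,0,0]}
    - {"translation":[0,-0.8,0.12],"rotation":[0,0,0]}
    - {"translation":[0,-0.95,0.12],"rotation":[0,0,0]}
    - {"translation":[0.05,-1.0,0.12],"rotation":[0,0,0]}
    - {"translation":[0.15,-1.0,0.12],"rotation":[0,0,0]}
    - {"translation":[0.25,-1.0,0.12],"rotation":[0,0,0]}

```text
t: 3.0
eef_pos: [0.2333, 0.4377, 0.6379]
ee_rot: [-3.108, -0.003, -0.267]
force: [-0.2, 0.3, 0.0]
width: 0.0879
gripper_force: 0.0
```

The left crop shows the bar's highlight running from about (90,270) at the nose to the tail at (300,310). In the right crop the nose is at (500,212) and a tail corner at (735,385).

```bash
python3 - <<'E'
from h import *
D=np.array([.5637,.0657,.0595])
M={'top':(-6161.24,-5338.14,0),'scene':(-5891.58,-4795.36,400)}
def px(n,u,v):a,b,c=M[n];return (u-c-a)/24,(v-b)/24
for n,l in {'top':[('nose',90,270),('tailc',300,310),('tailtop',300,270),('tailbot',300,350)],'scene':[('nose',500,212),('tailcorner',735,385),('hl',590,240),('hl2',650,325)]}.items():
    for k,u,v in l:
        for h in(.042,.045):
            f=onface(n,*px(n,u,v),h,D);print(n,k,h,f.round(1),np.hypot(*f).round(1),np.degrees(np.arctan2(f[1],f[0])).round(0))
E
```

```text
top nose 0.042 [13.5  1. ] 13.5 4.0
top nose 0.045 [15.   1.3] 15.0 5.0
top tailc 0.042 [-11.8  -2.5] 12.1 -168.0
top tailc 0.045 [-10.2  -2.1] 10.5 -168.0
top tailtop 0.042 [-10.5  -6.6] 12.4 -148.0
top tailtop 0.045 [-8.9 -6.2] 10.8 -145.0
top tailbot 0.042 [-13.1   1.5] 13.2 173.0
top tailbot 0.045 [-11.6   1.9] 11.7 171.0
scene nose 0.042 [11.8  3.1] 12.2 15.0
scene nose 0.045 [11.1  4.6] 12.1 22.0
scene tailcorner 0.042 [-13.2  -6.1] 14.5 -155.0
scene tailcorner 0.045 [-13.7  -4.5] 14.4 -162.0
scene hl 0.042 [ 5.3 -2.7] 5.9 -27.0
scene hl 0.045 [ 4.7 -1.2] 4.8 -14.0
scene hl2 0.042 [-4.4 -2.6] 5.1 -149.0
scene hl2 0.045 [-4.9 -1.1] 5.0 -168.0
```

Call:
apply_moves:
  steps:
    - {"translation":[0.07,-0.09,-0.05],"rotation":[0.1,-0.025,0]}
    - {"translation":[0.14,-0.18,-0.1],"rotation":[0.2,-0.05,0]}
    - {"translation":[0.21,-0.27,-0.15],"rotation":[0.3,-0.073,0]}
    - {"translation":[0.28,-0.36,-0.22],"rotation":[0.4,-0.1,0]}
    - {"translation":[0.36,-0.46,-0.3],"rotation":[0.5,-0.122,0]}
    - {"translation":[0.44,-0.56,-0.4],"rotation":[0.6,-0.146,0]}
    - {"translation":[0.52,-0.66,-0.5],"rotation":[0.7,-0.17,0]}
    - {"translation":[0.59,-0.75,-0.6],"rotation":[0.8,-0.2,0]}
    - {"translation":[0.66,-0.84,-0.7],"rotation":[0.9,-0.22,0]}
    - {"translation":[0.72,-0.92,-0.8],"rotation":[0.969,-0.245,0]}

```text
t: 3.83
eef_pos: [0.4134, 0.2082, 0.4363]
ee_rot: [-2.583, 0.004, -0.269]
force: [1.1, 1.3, -0.7]
width: 0.0876
gripper_force: 0.0
```

```bash
cat >> h.py <<'E'
D=np.array([.5637,.0657,.0595])
def need(P,z,y=None,x=None):
    """scaled shift/turn from measured pose to TCP P, tool z, tool y as near current as possible"""
    s=get_state();R=Rn.from_euler('xyz',s['ee_rot']);z=np.array(z)/np.linalg.norm(z)
    if y is None:y=R.as_matrix()[:,1]
    y=y-(y@z)*z;y/=np.linalg.norm(y)
    T=Rn.from_matrix(np.c_[np.cross(y,z),y,z])
    print('t',s['t'].round(2),'pos',np.round(s['eef_pos'],4),'q',np.round(s['q'],2))
    print('shift',((P-s['eef_pos'])/.25).round(3),'turn',((T*R.inv()).as_rotvec()/np.radians(30)).round(3),'F',np.round(s['force'],1))
E
python3 -c "
from h import *
need(D+.07*N,-N)"
```

```text
Traceback (most recent call last):
  File "h.py", line 27, in need
    print('t',s['t'].round(2),'pos',np.round(s['eef_pos'],4),'q',np.round(s['q'],2))
              ^^^^^^^^^^^^
AttributeError: 'float' object has no attribute 'round'
```

```bash
sed -i "s/s\['t'\].round(2)/s['t']/" h.py; python3 -c "
from h import *
need(D+.07*N,-N)"
```

```text
t 3.8333 pos [0.4134 0.2082 0.4363] q [ 0.52 -0.27 -0.11 -0.4  -1.33  0.8 ]
shift [ 0.567 -0.706 -1.265] turn [-0.061  0.028  0.007] F [ 1.1  1.3 -0.7]
```

Call:
apply_moves:
  steps:
    - {"translation":[0.066,-0.08,-0.11],"rotation":[0,0,0]}
    - {"translation":[0.132,-0.16,-0.22],"rotation":[-0.02,0.01,0]}
    - {"translation":[0.2,-0.24,-0.33],"rotation":[-0.03,0.01,0]}
    - {"translation":[0.26,-0.32,-0.44],"rotation":[-0.04,0.02,0]}
    - {"translation":[0.33,-0.41,-0.55],"rotation":[-0.06,0.03,0]}
    - {"translation":[0.4,-0.49,-0.66],"rotation":[-0.06,0.03,0]}
    - {"translation":[0.46,-0.57,-0.77],"rotation":[-0.06,0.03,0]}
    - {"translation":[0.52,-0.64,-0.88],"rotation":[-0.06,0.03,0]}
    - {"translation":[0.53,-0.66,-0.96],"rotation":[-0.06,0.03,0]}
    - {"translation":[0.53,-0.66,-0.96],"rotation":[-0.06,0.03,0]}

```text
t: 4.67
eef_pos: [0.5438, 0.0433, 0.1901]
ee_rot: [-2.625, 0.023, -0.271]
force: [-0.2, -0.2, 0.3]
width: 0.0878
gripper_force: 0.0
```

```bash
python3 -c "
from h import *
need(D+.07*N,-N)"
```

```text
t 4.6667 pos [0.5438 0.0433 0.1901] q [ 0.03  0.16 -0.19 -0.55 -1.14  1.48]
shift [ 0.045 -0.046 -0.28 ] turn [ 0.008 -0.017 -0.008] F [-0.2 -0.2  0.3]
```

Call:
apply_moves:
  steps:
    - {"translation":[0.015,-0.015,-0.09],"rotation":[0,0,0]}
    - {"translation":[0.03,-0.03,-0.18],"rotation":[0,-0.01,0]}
    - {"translation":[0.045,-0.046,-0.28],"rotation":[0.008,-0.017,-0.008]}
    - {"translation":[0.045,-0.046,-0.28],"rotation":[0.008,-0.017,-0.008]}
    - {"translation":[0.055,0,-0.36],"rotation":[0.008,-0.017,-0.008]}
    - {"translation":[0.063,0.03,-0.42],"rotation":[0.008,-0.017,-0.008]}
    - {"translation":[0.07,0.06,-0.47],"rotation":[0.008,-0.017,-0.008]}
    - {"translation":[0.075,0.075,-0.495],"rotation":[0.008,-0.017,-0.008]}
    - {"translation":[0.076,0.078,-0.502],"rotation":[0.008,-0.017,-0.008]}
    - {"translation":[0.076,0.078,-0.502],"rotation":[0.008,-0.017,-0.008]}

```text
t: 5.5
eef_pos: [0.565, 0.0645, 0.0719]
ee_rot: [-2.616, 0.005, -0.272]
force: [-0.3, -0.6, 0.1]
width: 0.0876
gripper_force: 0.0
```

```bash
python3 -c "
from h import *
need(D+.006*N,-N)
n='scene'
o=[]
for n in('top','scene'):
    I=grab_frame(n);p=proj(n,D+.03*N);M=np.float32([[6,0,200-6*p[0]],[0,6,250-6*p[1]]]);o.append(cv2.warpAffine(I,M,(400,500),flags=2))
cv2.imwrite('pics/g1.png',np.hstack(o))"
```

```text
t 5.5 pos [0.565  0.0645 0.0719] q [ 0.04  0.31 -0.27 -0.64 -0.92  1.63]
shift [-0.008 -0.007 -0.029] turn [-0.001  0.012  0.007] F [-0.3 -0.6  0.1]
```

View pics/g1.png

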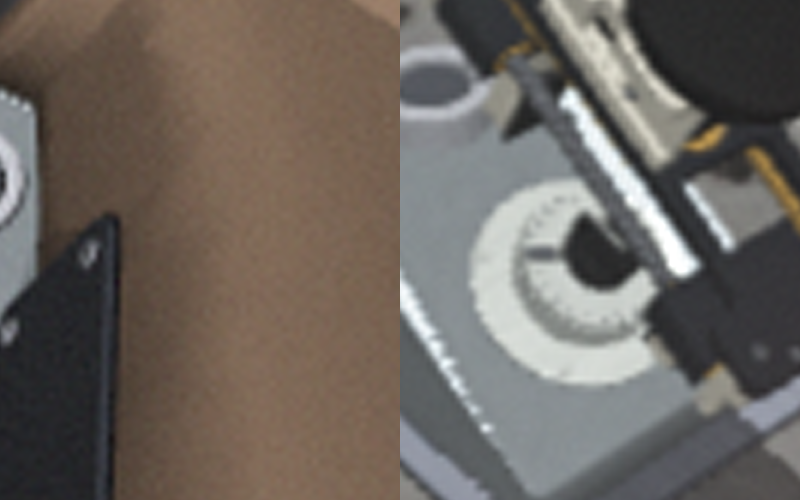

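The right half shows the fingers straddling the dial, with its centre at (590,260) and the knob clear between them. Next I lower slightly and close on the collar.

Call:
apply_moves:
  steps:
    - {"translation":[-0.008,-0.007,-0.02],"rotation":[0,0.01,0.007]}
    - {"translation":[-0.008,-0.007,-0.02],"rotation":[0,0.01,0.007]}
    - {"translation":[-0.008,-0.007,-0.02],"rotation":[0,0.01,0.007]}
    - {"translation":[-0.008,-0.007,-0.02],"rotation":[0,0.01,0.007]}
    - {"translation":[-0.008,-0.007,-0.02],"rotation":[0,0.01,0.007]}
    - {"translation":[-0.008,-0.007,-0.02],"rotation":[0,0.01,0.007]}
    - {"translation":[-0.008,-0.007,-0.02],"rotation":[0,0.01,0.007]}
    - {"translation":[-0.008,-0.007,-0.02],"rotation":[0,0.01,0.007]}
    - {"translation":[-0.008,-0.007,-0.02],"rotation":[0,0.01,0.007]}
    - {"translation":[-0.008,-0.007,-0.02],"rotation":[0,0.01,0.007]}
  jaw: 0.6
  newtons: 12

```text
t: 6.43
eef_pos: [0.561, 0.0602, 0.0644]
ee_rot: [-2.621, 0.013, -0.268]
force: [-2.1, -7.7, -3.4]
width: 0.0298
gripper_force: 12.0
```

```bash
python3 -c "
from h import *
need(D+.006*N,-N)
print(get_state()['width'],get_state()['gripper_force'],N)"
```

```text
t 6.4333 pos [0.561  0.0602 0.0644] q [ 0.04  0.32 -0.28 -0.64 -0.92  1.64]
shift [0.008 0.01  0.001] turn [ 0.006 -0.004 -0.001] F [-2.1 -7.7 -3.4]
0.0297704282697205 12.00115685351193 [-0.12265369 -0.48472267  0.866     ]
```

```bash
python3 -c "
from h import *
o=[]
for n in('scene',):
    I=grab_frame(n);p=proj(n,D+.03*N);M=np.float32([[8,0,400-8*p[0]],[0,8,300-8*p[1]]]);o.append(cv2.warpAffine(I,M,(800,600),flags=2))
cv2.imwrite('pics/g2.png',np.hstack(o))"
```

```text
(no output)
```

View pics/g2.png

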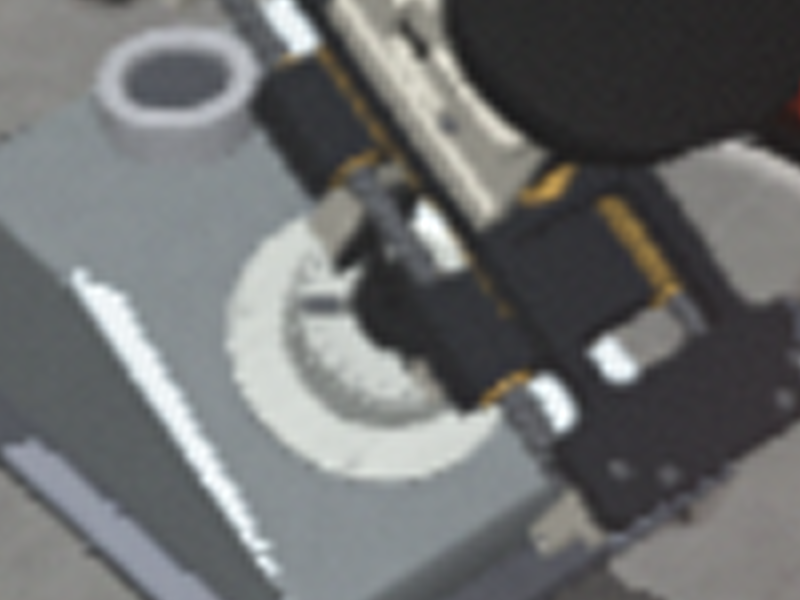

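```bash
python3 -c "
from h import *
n='scene';s=get_state();R=Rn.from_euler('xyz',s['ee_rot']).as_matrix();P=np.array(s['eef_pos'])
p0=proj(n,D+.03*N);f=lambda Q:(np.array([400,300])+8*(proj(n,Q)-p0)).round()
print(s['width'])
for b in(-.015,.015):
  for a in(0,.01,.02,.03): print(b,a,f(P-a*R[:,2]+b*R[:,1]))
for h in(.026,.045): print(h,f(D+h*N),f(D+h*N+.028*U),f(D+h*N-.028*U),f(D+h*N+.028*Y),f(D+h*N-.028*Y),f(D+h*N-.015*U))
"
```

```text
0.02905942711163486
-0.015 0 [351. 297.]
-0.015 0.01 [360. 283.]
-0.015 0.02 [369. 269.]
-0.015 0.03 [379. 255.]
0.015 0 [410. 383.]
0.015 0.01 [420. 370.]
0.015 0.02 [430. 357.]
0.015 0.03 [440. 343.]
0.026 [396. 306.] [338. 225.] [454. 387.] [317. 353.] [473. 260.] [427. 349.]
0.045 [415. 279.] [356. 197.] [475. 361.] [335. 326.] [493. 233.] [447. 323.]
```

The grip closed on the knob, because the fingertips retract when open (gap 29 mm; fingers at (350,265) and (425,375)). I'll open, back off to the left and check the knob.

Call:
apply_moves:
  steps:
    - {"translation":[0,0,0],"rotation":[0,0,0]}
    - {"translation":[0,0,0],"rotation":[0,0,0]}
    - {"translation":[0,0,0],"rotation":[0,0,0]}
    - {"translation":[0,0,0],"rotation":[0,0,0]}
    - {"translation":[-0.02,-0.08,0.14],"rotation":[0,0,0]}
    - {"translation":[-0.04,-0.155,0.277],"rotation":[0,0,0]}
    - {"translation":[-0.05,-0.1,0.4],"rotation":[0,0,0]}
    - {"translation":[-0.06,0,0.5],"rotation":[0,0,0]}
    - {"translation":[-0.08,0.12,0.55],"rotation":[0,0,0]}
    - {"translation":[-0.1,0.26,0.6],"rotation":[0,0,0]}
  jaw: -1

```text
t: 7.32
eef_pos: [0.5384, 0.1277, 0.218]
ee_rot: [-2.616, 0.009, -0.271]
force: [0.5, 0.8, -0.5]
width: 0.0864
gripper_force: 0.0
```

Call:
apply_moves:
  steps:
    - {"translation":[-0.03,0.15,0.03],"rotation":[0,0,0]}
    - {"translation":[-0.06,0.3,0.06],"rotation":[0,0,0]}
    - {"translation":[-0.1,0.45,0.1],"rotation":[0,0,0]}
    - {"translation":[-0.13,0.6,0.1],"rotation":[0,0,0]}
    - {"translation":[-0.16,0.75,0.1],"rotation":[0,0,0]}
    - {"translation":[-0.2,0.85,0.1],"rotation":[0,0,0]}
    - {"translation":[-0.2,0.9,0.1],"rotation":[0,0,0]}
    - {"translation":[-0.2,0.9,0.1],"rotation":[0,0,0]}
    - {"translation":[-0.2,0.9,0.1],"rotation":[0,0,0]}
    - {"translation":[-0.2,0.9,0.1],"rotation":[0,0,0]}

```text
t: 8.15
eef_pos: [0.4876, 0.3521, 0.2409]
ee_rot: [-2.618, 0.011, -0.269]
force: [0.1, -0.3, -0.7]
width: 0.0874
gripper_force: 0.0
```

```bash
python3 - <<'E'
from h import *
o=[]
M={'top':(-6161.24,-5338.14),'scene':(-5891.58,-4795.36)}
for n in('top','scene'):
    I=np.mean([grab_frame(n).astype(float) for _ in range(4)],0);np.save(f'pics/{n}B.npy',I)
    I0=np.load(f'pics/{n}.npy')
    r=[]
    for K in(I0,I):
        T=np.float32([[16,0,200-16*((200-M[n][0])/24)],[0,16,150-16*((300-M[n][1])/24)]])
        r.append(cv2.warpAffine(np.uint8(255*np.clip((K-20)/235,0,1)**.5),T,(400,300),flags=2))
    o.append(np.vstack(r)); print(n,T[:,2])
cv2.imwrite('pics/m4.png',np.hstack(o))
need(D+.07*N,-N)
E
```

```text
top [-4040.8267 -3608.76  ]
scene [-3861.0532 -3246.9067]
t 8.55 pos [0.488  0.3518 0.2408] q [ 0.74  0.02 -0.3  -0.38 -0.84  0.76]
shift [ 0.269 -1.28  -0.483] turn [-0.     0.002  0.001] F [-0.3  0.2  0.1]
```

View pics/m4.png

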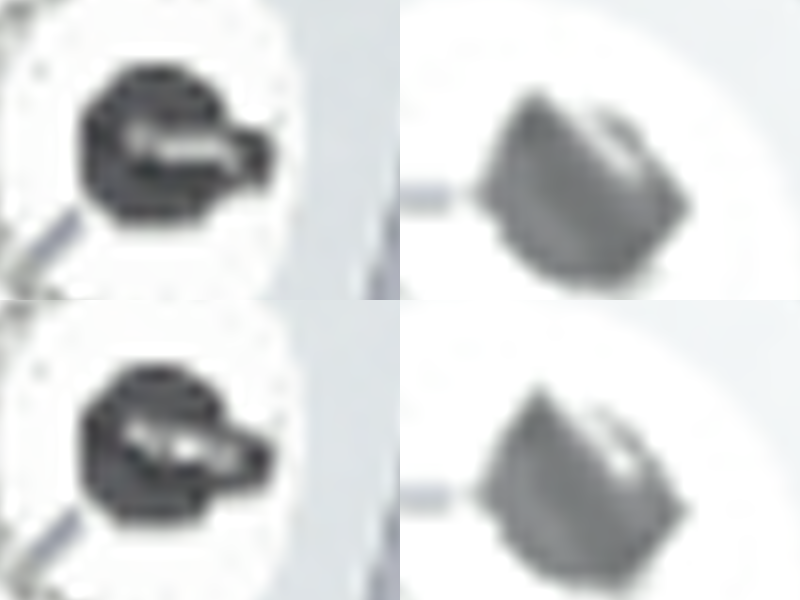

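The knob (bottom row) has turned a few degrees clockwise from its setting (top row): the top-view tail moved from about (265,157) to (265,161). I'll quantify it.

```bash
python3 - <<'E'
from h import *
O=[]
for n in('top','scene'):
    A=[]
    for t in('','B'):
        I=np.load(f'pics/{n}{t}.npy').mean(2).astype(np.float32);p=proj(n,D+.04*N).round();x0,y0=(p-20).astype(int)
        w=cv2.resize(I[y0:y0+40,x0:x0+40],None,fx=16,fy=16,interpolation=2)
        m=np.uint8(w<120)
        k,l,st,cc=cv2.connectedComponentsWithStats(m);i=1+np.argmax(st[1:,4])
        c=max(cv2.findContours(np.uint8(l==i),0,1)[0],key=cv2.contourArea).reshape(-1,2)
        q=np.array([onface(n,x0+(u+.5)/16-.5,y0+(v+.5)/16-.5,.042,D) for u,v in c])
        th=np.degrees(np.arctan2(q[:,1],q[:,0]))%360;r=np.hypot(*q.T)
        g=np.interp(np.arange(360),*[z[np.argsort(th)] for z in(th,r)]);A.append(g)
    for T in (range(150,240,6),range(0,60,6)):
        print(n,'\n',np.array([list(T),A[0][list(T)].round(1),A[1][list(T)].round(1)]))
    # shift best in tail sector
    for lo,hi in((160,220),(0,40)):
        s=np.arange(-12,13);e=[((np.roll(A[0],k)-A[1])[lo:hi]**2).mean() for k in s];print(n,lo,'shift deg',s[np.argmin(e)],min(e).round(2))
E
```

```text
top 
 [[150.  156.  162.  168.  174.  180.  186.  192.  198.  204.  210.  216.
  222.  228.  234. ]
 [  9.1   9.7  10.5  12.6  13.2  13.2  13.2  13.2  13.1  12.6  11.8   9.7
    8.1   7.4   7.1]
 [  9.5  10.4  11.3  12.5  13.1  13.1  13.2  13.2  12.9  11.9  10.2   8.7
    7.6   7.    6.7]]
top 
 [[ 0.   6.  12.  18.  24.  30.  36.  42.  48.  54. ]
 [21.4 21.5 21.4 21.1 21.2 21.4 21.2 20.2 19.2 18.6]
 [21.4 21.5 21.4 21.1 21.2 21.3 21.2 20.2 19.2 18.6]]
top 160 shift deg -4 0.1
top 0 shift deg 0 0.0
scene 
 [[150.  156.  162.  168.  174.  180.  186.  192.  198.  204.  210.  216.
  222.  228.  234. ]
 [ 19.9  18.9   5.5  16.3  15.3  14.9  12.9  11.4  14.1  13.4  10.9   9.
    7.    7.3   7.3]
 [ 19.4  19.   17.5  16.4  12.1  11.6   7.2  14.   13.7  11.1   8.6   7.7
    7.    7.3   7.3]]
scene 
 [[ 0.   6.  12.  18.  24.  30.  36.  42.  48.  54. ]
 [10.6 10.6 10.6 10.7  6.4 11.6  9.5 12.9 13.3 13.6]
 [10.5 10.5 10.5  8.   7.4 11.7  7.7  7.5 13.   7.1]]
scene 160 shift deg -12 11.64
scene 0 shift deg 3 5.3
```

```bash
cat >> h.py <<'E'
D=np.array([.5631,.0633,.0581])
T0=Rn.from_euler('xyz',[-2.621,.013,-.268]).as_matrix()[:,1]
def ty(deg): return Rn.from_rotvec(np.radians(deg)*N/np.linalg.norm(N)).apply(T0)
E
python3 -c "
from h import *
print(np.degrees(np.arctan2(-T0@Y,-T0@U)))
need(D+.07*N,-N,ty(4.5));need(D+.012*N,-N,ty(4.5))"
```

```text
-1.3727195443723579
t 8.55 pos [0.488  0.3518 0.2408] q [ 0.74  0.02 -0.3  -0.38 -0.84  0.76]
shift [ 0.266 -1.29  -0.488] turn [-0.019 -0.071  0.132] F [-0.3  0.2  0.1]
t 8.55 pos [0.488  0.3518 0.2408] q [ 0.74  0.02 -0.3  -0.38 -0.84  0.76]
shift [ 0.295 -1.177 -0.689] turn [-0.019 -0.071  0.132] F [-0.3  0.2  0.1]
```

Call:
apply_moves:
  steps:
    - {"translation":[0.03,-0.13,0],"rotation":[0,0,0]}
    - {"translation":[0.06,-0.26,0],"rotation":[0,0,0.04]}
    - {"translation":[0.1,-0.4,-0.02],"rotation":[-0.01,-0.03,0.06]}
    - {"translation":[0.13,-0.54,-0.05],"rotation":[-0.01,-0.05,0.1]}
    - {"translation":[0.16,-0.68,-0.08],"rotation":[-0.019,-0.07,0.13]}
    - {"translation":[0.19,-0.82,-0.12],"rotation":[-0.019,-0.07,0.13]}
    - {"translation":[0.22,-0.92,-0.16],"rotation":[-0.019,-0.07,0.13]}
    - {"translation":[0.23,-1.0,-0.2],"rotation":[-0.019,-0.07,0.13]}
    - {"translation":[0.23,-1.0,-0.2],"rotation":[-0.019,-0.07,0.13]}
    - {"translation":[0.23,-1.0,-0.2],"rotation":[-0.019,-0.07,0.13]}

```text
t: 9.38
eef_pos: [0.5453, 0.1009, 0.1899]
ee_rot: [-2.619, -0.025, -0.204]
force: [-1.3, 1.4, 0.4]
width: 0.0877
gripper_force: 0.0
```

Call:
apply_moves:
  steps:
    - {"translation":[0.01,-0.1,-0.08],"rotation":[0,0,0]}
    - {"translation":[0.02,-0.2,-0.16],"rotation":[0,0,0]}
    - {"translation":[0.03,-0.27,-0.25],"rotation":[0,0,0]}
    - {"translation":[0.036,-0.29,-0.288],"rotation":[0,0,0]}
    - {"translation":[0.036,-0.29,-0.288],"rotation":[0,0,0]}
    - {"translation":[0.04,-0.26,-0.34],"rotation":[0,0,0]}
    - {"translation":[0.045,-0.24,-0.39],"rotation":[0,0,0]}
    - {"translation":[0.05,-0.22,-0.42],"rotation":[0,0,0]}
    - {"translation":[0.05,-0.22,-0.42],"rotation":[0,0,0]}
    - {"translation":[0.05,-0.22,-0.42],"rotation":[0,0,0]}

```text
t: 10.22
eef_pos: [0.5576, 0.0483, 0.086]
ee_rot: [-2.619, -0.026, -0.199]
force: [-0.7, -0.4, 0.3]
width: 0.0871
gripper_force: 0.0
```

```bash
python3 -c "
from h import *
need(D+.012*N,-N,ty(4.5))"
```

```text
t 10.2167 pos [0.5576 0.0483 0.086 ] q [ 0.02  0.29 -0.27 -0.63 -0.97  1.71]
shift [ 0.016  0.037 -0.07 ] turn [ 0.    -0.002 -0.002] F [-0.7 -0.4  0.3]
```

Call:
apply_moves:
  steps:
    - {"translation":[0.007,0.019,-0.035],"rotation":[0,0,0]}
    - {"translation":[0.015,0.037,-0.068],"rotation":[0,0,0]}
    - {"translation":[0.015,0.037,-0.068],"rotation":[0,0,0]}
    - {"translation":[0.015,0.037,-0.068],"rotation":[0,0,0]}
    - {"translation":[0.015,0.037,-0.068],"rotation":[0,0,0]}
    - {"translation":[0.015,0.037,-0.068],"rotation":[0,0,0]}
    - {"translation":[0.015,0.037,-0.068],"rotation":[0,0,0]}
    - {"translation":[0.015,0.037,-0.068],"rotation":[0,0,0]}
    - {"translation":[0.015,0.037,-0.068],"rotation":[0,0,0]}
    - {"translation":[0.015,0.037,-0.068],"rotation":[0,0,0]}
  jaw: 0.6
  newtons: 8

```text
t: 11.05
eef_pos: [0.5616, 0.0569, 0.0692]
ee_rot: [-2.618, -0.027, -0.201]
force: [-0.9, -0.2, 1.8]
width: 0.0291
gripper_force: 8.0
```

```bash
python3 -c "
from h import *
need(D+.012*N,-N,ty(4.5));print(get_state()['width'])"
```

```text
t 11.05 pos [0.5616 0.0569 0.0692] q [ 0.03  0.31 -0.27 -0.64 -0.93  1.73]
shift [ 0.     0.003 -0.003] turn [-0.001 -0.     0.001] F [-0.9 -0.2  1.8]
0.02909365018993081
```

Call:
apply_moves:
  steps:
    - {"translation":[0,0,0],"rotation":[0,0,0]}
    - {"translation":[0,0,0],"rotation":[0,0,0]}
    - {"translation":[0,0,0],"rotation":[0,0,0]}
    - {"translation":[0,0,0],"rotation":[0,0,0]}
    - {"translation":[0,0,0],"rotation":[0,0,0]}
    - {"translation":[0.003,0.013,-0.023],"rotation":[0,0,0]}
    - {"translation":[0.006,0.026,-0.046],"rotation":[0,0,0]}
    - {"translation":[0.01,0.039,-0.069],"rotation":[0,0,0]}
    - {"translation":[0.01,0.039,-0.069],"rotation":[0,0,0]}
    - {"translation":[0.01,0.039,-0.069],"rotation":[0,0,0]}
  jaw: -1

```text
t: 11.88
eef_pos: [0.5635, 0.0666, 0.0508]
ee_rot: [-2.619, -0.025, -0.2]
force: [-0.4, 0.2, 0.2]
width: 0.0864
gripper_force: 0.0
```

```bash
python3 -c "
from h import *
need(D-.008*N,-N,ty(4.5));print(get_state()['width'])
o=[]
I=grab_frame('scene');p=proj('scene',D+.03*N);M=np.float32([[8,0,400-8*p[0]],[0,8,300-8*p[1]]]);cv2.imwrite('pics/g3.png',cv2.warpAffine(I,M,(800,600),flags=2))"
```

```text
t 11.8833 pos [0.5635 0.0666 0.0508] q [ 0.05  0.34 -0.28 -0.66 -0.9   1.74]
shift [0.002 0.002 0.002] turn [ 0.    -0.004 -0.   ] F [-0.4  0.2  0.2]
0.0863690288269263
```

View pics/g3.png

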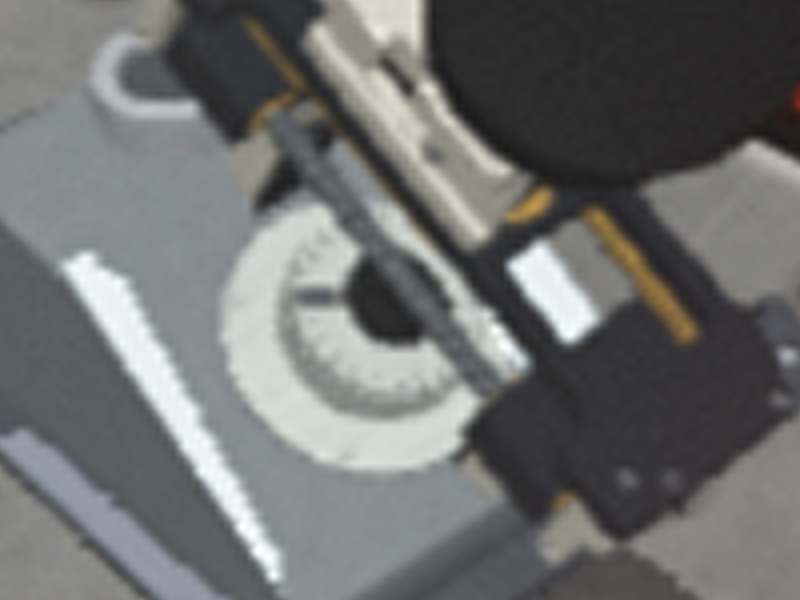

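The fingers are open round the collar, with the upper tip at (262,205) below the collar top. I'll close with a 50 mm stop so the knob can't be gripped.

Call:
apply_moves:
  steps:
    - {"translation":[0.002,0.002,0],"rotation":[0,0,0]}
    - {"translation":[0.002,0.002,0],"rotation":[0,0,0]}
    - {"translation":[0.002,0.002,0],"rotation":[0,0,0]}
    - {"translation":[0.002,0.002,0],"rotation":[0,0,0]}
    - {"translation":[0.002,0.002,0],"rotation":[0,0,0]}
    - {"translation":[0.002,0.002,0],"rotation":[0,0,0]}
    - {"translation":[0.002,0.002,0],"rotation":[0,0,0]}
    - {"translation":[0.002,0.002,0],"rotation":[0,0,0]}
    - {"translation":[0.002,0.002,0],"rotation":[0,0,0]}
    - {"translation":[0.002,0.002,0],"rotation":[0,0,0]}
  jaw: -0.14
  newtons: 15

```text
t: 12.77
eef_pos: [0.5644, 0.0666, 0.0516]
ee_rot: [-2.619, -0.027, -0.201]
force: [-0.0, -2.6, 1.5]
width: 0.0555
gripper_force: 15.0
```

```bash
python3 - <<'E'
from h import *
need(D-.008*N,-N,ty(4.5));print(get_state()['width'])
# rib angle with the corrected centre, from first pictures
for n,l in {'top':[(85,385),(122,345)],'scene':[(45,287),(100,285)]}.items():
    a,b={'top':(-2965.26,-2525.98),'scene':(-2834.63,-2297.44)}[n]
    for u,v in l:
        f=onface(n,(u-a)/12,(v-b)/12,.029,D);print(n,f,np.degrees(np.arctan2(f[1],f[0])))
E
```

```text
t 12.7667 pos [0.5644 0.0666 0.0516] q [ 0.05  0.34 -0.28 -0.66 -0.9   1.74]
shift [-0.001  0.002 -0.002] turn [ 0.001 -0.001  0.001] F [-0.  -2.6  1.5]
0.05549419900739681
top [20.02115719 26.13753757] 52.54815677377592
top [14.27866139 15.50861324] 47.364467430317674
scene [15.3097659  25.40256491] 58.92322556311806
scene [10.43231445 16.14225744] 57.12648183847421
```

Call:
apply_moves:
  steps:
    - {"translation":[0,0,0],"rotation":[0.015,0.06,-0.106]}
    - {"translation":[0,0,0],"rotation":[0.03,0.118,-0.212]}
    - {"translation":[0,0,0],"rotation":[0.045,0.178,-0.318]}
    - {"translation":[0,0,0],"rotation":[0.06,0.237,-0.424]}
    - {"translation":[0,0,0],"rotation":[0.075,0.296,-0.53]}
    - {"translation":[0,0,0],"rotation":[0.09,0.355,-0.636]}
    - {"translation":[0,0,0],"rotation":[0.105,0.415,-0.742]}
    - {"translation":[0,0,0],"rotation":[0.12,0.474,-0.848]}
    - {"translation":[0,0,0],"rotation":[0.135,0.533,-0.953]}
    - {"translation":[0,0,0],"rotation":[0.135,0.533,-0.953]}

```text
t: 13.6
eef_pos: [0.5646, 0.0669, 0.0518]
ee_rot: [-2.678, 0.253, -0.713]
force: [-0.3, -1.0, 1.8]
width: 0.0554
gripper_force: 15.0
```

Call:
apply_moves:
  steps:
    - {"translation":[0,0,0],"rotation":[0.014,0.057,-0.101]}
    - {"translation":[0,0,0],"rotation":[0.028,0.113,-0.202]}
    - {"translation":[0,0,0],"rotation":[0.043,0.17,-0.303]}
    - {"translation":[0,0,0],"rotation":[0.057,0.226,-0.404]}
    - {"translation":[0,0,0],"rotation":[0.057,0.226,-0.404]}
    - {"translation":[0,0,0],"rotation":[0.057,0.226,-0.404]}
    - {"translation":[0,0,0],"rotation":[0.057,0.226,-0.404]}
    - {"translation":[0,0,0],"rotation":[0.057,0.226,-0.404]}
    - {"translation":[0,0,0],"rotation":[0.057,0.226,-0.404]}
    - {"translation":[0,0,0],"rotation":[0.057,0.226,-0.404]}

```text
t: 14.43
eef_pos: [0.5647, 0.0669, 0.0518]
ee_rot: [-2.747, 0.354, -0.942]
force: [0.8, 0.2, 3.7]
width: 0.0551
gripper_force: 15.0
```

```bash
python3 - <<'E'
from h import *
need(D-.008*N,-N);s=get_state();print(s['width'],s['gripper_force'])
t=Rn.from_euler('xyz',s['ee_rot']).as_matrix()[:,1];print('tool y angle',np.degrees(np.arctan2(-t@Y,-t@U)))
I=np.mean([grab_frame('scene').astype(float) for _ in range(4)],0);np.save('pics/sceneC.npy',I)
p=proj('scene',D+.03*N);M=np.float32([[14,0,400-14*p[0]],[0,14,300-14*p[1]]]);cv2.imwrite('pics/g4.png',cv2.warpAffine(np.uint8(255*(I/255)**.6),M,(800,600),flags=2));print(M[:,2])
for h,r in((.029,.0275),(.029,.0165),(.042,.015)):
  print(h,r,[list((14*proj('scene',D+h*N+r*(np.cos(a)*U+np.sin(a)*Y))+M[:,2]).round().astype(int)) for a in np.radians([-5,0,5,10,15])])
E
```

```text
t 14.4333 pos [0.5647 0.0669 0.0518] q [ 0.05  0.34 -0.28 -0.66 -0.9   0.92]
shift [-0.002  0.001 -0.003] turn [-0.     0.001  0.   ] F [0.8 0.2 3.7]
0.05505128497597536 15.000649988651276
tool y angle -43.84505392222622
[-3143.0615 -2716.1636]
0.029 0.0275 [[np.int64(311), np.int64(158)], [np.int64(299), np.int64(164)], [np.int64(287), np.int64(171)], [np.int64(277), np.int64(180)], [np.int64(267), np.int64(189)]]
0.029 0.0165 [[np.int64(346), np.int64(215)], [np.int64(338), np.int64(219)], [np.int64(332), np.int64(224)], [np.int64(325), np.int64(229)], [np.int64(319), np.int64(234)]]
0.042 0.015 [[np.int64(373), np.int64(190)], [np.int64(366), np.int64(194)], [np.int64(360), np.int64(198)], [np.int64(354), np.int64(203)], [np.int64(349), np.int64(208)]]
```

View pics/g4.png

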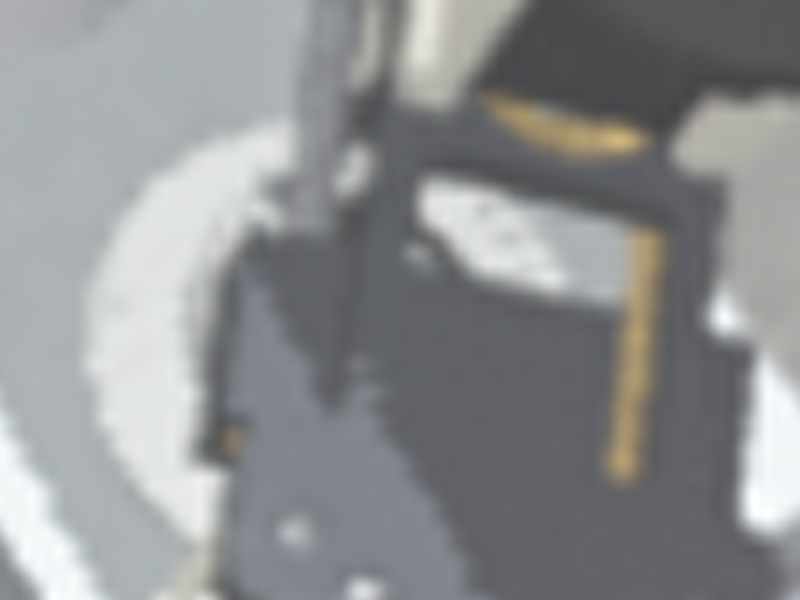

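The view (g4) is mostly blocked by the gripper; the rib end looks to be near (275,185), about 11°. I'll turn a further 5°, release, back away and measure numerically.

Call:
apply_moves:
  steps:
    - {"translation":[0,0,0],"rotation":[0.01,0.04,-0.072]}
    - {"translation":[0,0,0],"rotation":[0.02,0.081,-0.144]}
    - {"translation":[0,0,0],"rotation":[0.02,0.081,-0.144]}
    - {"translation":[0,0,0],"rotation":[0.02,0.081,-0.144]}
    - {"translation":[0,0,0],"rotation":[0.02,0.081,-0.144]}
    - {"translation":[0,0,0],"rotation":[0.02,0.081,-0.144]}
    - {"translation":[0,0,0],"rotation":[0.02,0.081,-0.144]}
    - {"translation":[0,0,0],"rotation":[0.02,0.081,-0.144]}
    - {"translation":[0,0,0],"rotation":[0.02,0.081,-0.144]}
    - {"translation":[0,0,0],"rotation":[0.02,0.081,-0.144]}

```text
t: 15.47
eef_pos: [0.5648, 0.0669, 0.0518]
ee_rot: [-2.778, 0.386, -1.028]
force: [1.4, 0.8, 4.9]
width: 0.0555
gripper_force: 15.0
```

Call:
apply_moves:
  steps:
    - {"translation":[0,0,0],"rotation":[0,0,0]}
    - {"translation":[0,0,0],"rotation":[0,0,0]}
    - {"translation":[0,0,0],"rotation":[0,0,0]}
    - {"translation":[-0.02,-0.08,0.14],"rotation":[0,0,0]}
    - {"translation":[-0.04,-0.155,0.277],"rotation":[0,0,0]}
    - {"translation":[-0.05,-0.16,0.4],"rotation":[0,0,0]}
    - {"translation":[-0.05,-0.06,0.5],"rotation":[0,0,0]}
    - {"translation":[-0.08,0.06,0.55],"rotation":[0,0,0]}
    - {"translation":[-0.1,0.2,0.6],"rotation":[0,0,0]}
    - {"translation":[-0.12,0.34,0.6],"rotation":[0,0,0]}
  jaw: -1

```text
t: 16.3
eef_pos: [0.5351, 0.1525, 0.2043]
ee_rot: [-2.775, 0.385, -1.029]
force: [1.7, 0.4, -0.6]
width: 0.0875
gripper_force: 0.0
```

Call:
apply_moves:
  steps:
    - {"translation":[-0.03,0.15,0.03],"rotation":[0,0,0]}
    - {"translation":[-0.06,0.3,0.06],"rotation":[0,0,0]}
    - {"translation":[-0.1,0.45,0.1],"rotation":[0,0,0]}
    - {"translation":[-0.13,0.6,0.1],"rotation":[0,0,0]}
    - {"translation":[-0.16,0.75,0.1],"rotation":[0,0,0]}
    - {"translation":[-0.2,0.85,0.1],"rotation":[0,0,0]}
    - {"translation":[-0.2,0.85,0.1],"rotation":[0,0,0]}
    - {"translation":[-0.2,0.85,0.1],"rotation":[0,0,0]}
    - {"translation":[-0.2,0.85,0.1],"rotation":[0,0,0]}
    - {"translation":[-0.2,0.85,0.1],"rotation":[0,0,0]}

```text
t: 17.13
eef_pos: [0.4847, 0.3634, 0.2263]
ee_rot: [-2.78, 0.386, -1.031]
force: [-0.4, 0.1, 0.6]
width: 0.0875
gripper_force: 0.0
```

```bash
cat > rib.py <<'E'
from h import *
def face(n,I,h,s=4,half=32):
    """rectified face picture at height h: s px/mm, rows: Y from +half down, cols: U"""
    g=np.arange(-half,half+1e-6,1/s);m=np.array([[proj(n,D+h*N+(u*U+y*Y)/1000) for u in g] for y in g[::-1]],np.float32)
    return g,cv2.remap(np.uint8(I),m[...,0],m[...,1],2)
def rib(n,I):
    I=I.mean(2).astype(np.float32);out=[]
    for r in np.arange(18,26.1,1):
        th=np.arange(-30,90,.5)
        v=[]
        for a in np.radians(th):
            p=proj(n,D+.029*N+r/1000*(np.cos(a)*U+np.sin(a)*Y)).astype(np.float32)
            v.append(cv2.getRectSubPix(I,(1,1),(float(p[0]),float(p[1])),patchType=cv2.CV_32F)[0,0])
        v=np.array(v);i=np.argmin(v);w=np.clip(np.median(v)-v,0,None)*(abs(th-th[i])<14);out.append((round(r),round((w*th).sum()/w.sum(),1),int(v[i])))
    return out
E
python3 - <<'E'
from rib import *
for n in('top','scene'):
    I=np.mean([grab_frame(n).astype(float) for _ in range(4)],0);np.save(f'pics/{n}D.npy',I)
    print(n,'start',rib(n,np.load(f'pics/{n}.npy')));print(n,'now',rib(n,I))
    # knob silhouette change vs start
    A=[]
    for t in('','B','D'):
        J=np.load(f'pics/{n}{t}.npy').mean(2).astype(np.float32);v=[]
        for a in np.radians(np.arange(140,250)):
            q=[proj(n,D+.042*N+r/1000*(np.cos(a)*U+np.sin(a)*Y)) for r in np.arange(8,18,.5)]
            k=[cv2.getRectSubPix(J,(1,1),(float(x),float(y)),patchType=cv2.CV_32F)[0,0] for x,y in q]
            v.append(np.sum(np.clip(200-np.array(k),0,150)))
        v=np.array(v);A.append((v*np.arange(140,250)).sum()/v.sum())
        S=[((np.roll(v0,k)-v)[15:-15]**2).mean() for k in range(-12,13)] if t else None
        if t: print(n,t,'knob shift',np.argmin(S)-12)
        else: v0=v
    print('centroids',np.round(A,1))
need(D+.07*N,-N)
E
```

```text
top start [(18, np.float64(-0.3), 109), (19, np.float64(-2.7), 172), (20, np.float64(47.1), 175), (21, np.float64(47.8), 144), (22, np.float64(48.1), 128), (23, np.float64(48.8), 126), (24, np.float64(49.2), 123), (25, np.float64(49.2), 120), (26, np.float64(49.7), 124)]Traceback (most recent call last):
  File "<stdin>", line 4, in <module>
  File "rib.py", line 12, in rib
    p=proj(n,D+.029*N+r/1000*(np.cos(a)*U+np.sin(a)*Y)).astype(np.float32)
      ~~~~^^^^^^^^^^^^^^^^^^^^^^^^^^^^^^^^^^^^^^^^^^^^^
  File "h.py", line 13, in proj
    c,R=cam(n);q=R.T@(np.asarray(P,float)-c['xyz']);x=q[:2]/q[2];x=x*(1+c['k1']*(x@x))
        ~~~^^^
  File "h.py", line 5, in cam
    c=camera_model(n);return c,Rn.from_euler('xyz',c['rotation']).as_matrix()
ValueError: time passes only in moves, steps and waits
```

```bash
sed -i 's/^def cam(n):/import functools\n@functools.lru_cache\ndef cam(n):/' h.py
cat > m.py <<'E'
from rib import *
import os,sys
t1=sys.argv[1]
for n in('top','scene'):
    if not os.path.exists(f'pics/{n}{t1}.npy'): np.save(f'pics/{n}{t1}.npy',np.mean([grab_frame(n).astype(float) for _ in range(4)],0))
for n in('top','scene'):
    f=lambda l:[(a,float(b),c) for a,b,c in l]
    print(n,'start',f(rib(n,np.load(f'pics/{n}.npy'))));print(n,'now',f(rib(n,np.load(f'pics/{n}{t1}.npy'))))
    A=[]
    for t in('','B',t1):
        J=np.load(f'pics/{n}{t}.npy').mean(2).astype(np.float32);v=[]
        for a in np.radians(np.arange(140,250)):
            q=[proj(n,D+.042*N+r/1000*(np.cos(a)*U+np.sin(a)*Y)) for r in np.arange(8,18,.5)]
            k=[cv2.getRectSubPix(J,(1,1),(float(x),float(y)),patchType=cv2.CV_32F)[0,0] for x,y in q]
            v.append(np.sum(np.clip(200-np.array(k),0,150)))
        v=np.array(v);A.append((v*np.arange(140,250)).sum()/v.sum())
        if t: print(n,t,'knob shift',np.argmin([((np.roll(v0,k)-v)[15:-15]**2).mean() for k in range(-12,13)])-12)
        else: v0=v
    print('centroids',np.round(A,1))
E
python3 m.py D; python3 -c "
from h import *
need(D+.07*N,-N)"
```

```text
top start [(18, -0.3, 109), (19, -2.7, 172), (20, 47.1, 175), (21, 47.8, 144), (22, 48.1, 128), (23, 48.8, 126), (24, 49.2, 123), (25, 49.2, 120), (26, 49.7, 124)]
top now [(18, 1.0, 94), (19, 1.4, 153), (20, 7.2, 174), (21, 7.9, 168), (22, 7.6, 162), (23, 6.9, 161), (24, 6.7, 151), (25, 6.5, 140), (26, 6.9, 134)]
top B knob shift -4
top D knob shift -5
centroids [190.4 185.9 185.4]
scene start [(18, -7.8, 188), (19, 57.3, 197), (20, 57.8, 182), (21, 58.2, 174), (22, 58.3, 172), (23, 58.4, 170), (24, 58.5, 171), (25, 58.5, 172), (26, 58.5, 173)]
scene now [(18, -10.7, 177), (19, 7.7, 195), (20, 9.0, 192), (21, 10.3, 181), (22, 10.2, 178), (23, 9.7, 180), (24, 9.8, 174), (25, 9.8, 176), (26, 9.4, 185)]
scene B knob shift -4
scene D knob shift -4
centroids [170.2 167.3 167.1]
t 17.5333 pos [0.4847 0.3639 0.2266] q [ 0.76  0.03 -0.31 -0.38 -0.81 -0.09]
shift [ 0.279 -1.338 -0.431] turn [0. 0. 0.] F [-0.6  0.4 -0.5]
```

```bash
python3 -c "
from h import *
need(D+.07*N,-N,ty(4.5));need(D+.012*N,-N,ty(4.5))"
```

```text
t 17.5333 pos [0.4847 0.3639 0.2266] q [ 0.76  0.03 -0.31 -0.38 -0.81 -0.09]
shift [ 0.279 -1.338 -0.431] turn [-0.213 -0.841  1.503] F [-0.6  0.4 -0.5]
t 17.5333 pos [0.4847 0.3639 0.2266] q [ 0.76  0.03 -0.31 -0.38 -0.81 -0.09]
shift [ 0.308 -1.226 -0.632] turn [-0.213 -0.841  1.503] F [-0.6  0.4 -0.5]
```

Call:
apply_moves:
  steps:
    - {"translation":[0.03,-0.12,0],"rotation":[-0.016,-0.063,0.112]}
    - {"translation":[0.06,-0.24,0],"rotation":[-0.032,-0.126,0.225]}
    - {"translation":[0.09,-0.37,0],"rotation":[-0.048,-0.19,0.337]}
    - {"translation":[0.12,-0.5,-0.02],"rotation":[-0.064,-0.252,0.45]}
    - {"translation":[0.15,-0.63,-0.04],"rotation":[-0.08,-0.315,0.562]}
    - {"translation":[0.18,-0.76,-0.06],"rotation":[-0.096,-0.379,0.675]}
    - {"translation":[0.21,-0.88,-0.08],"rotation":[-0.112,-0.442,0.787]}
    - {"translation":[0.24,-1.0,-0.1],"rotation":[-0.128,-0.505,0.9]}
    - {"translation":[0.24,-1.0,-0.1],"rotation":[-0.128,-0.505,0.9]}
    - {"translation":[0.24,-1.0,-0.1],"rotation":[-0.128,-0.505,0.9]}

```text
t: 18.37
eef_pos: [0.5449, 0.1124, 0.2009]
ee_rot: [-2.64, 0.153, -0.522]
force: [-1.1, -0.1, 0.6]
width: 0.0877
gripper_force: 0.0
```

Call:
apply_moves:
  steps:
    - {"translation":[0.01,-0.08,-0.07],"rotation":[-0.017,-0.067,0.12]}
    - {"translation":[0.02,-0.16,-0.14],"rotation":[-0.034,-0.134,0.241]}
    - {"translation":[0.03,-0.25,-0.22],"rotation":[-0.051,-0.2,0.362]}
    - {"translation":[0.039,-0.338,-0.31],"rotation":[-0.068,-0.269,0.482]}
    - {"translation":[0.039,-0.338,-0.331],"rotation":[-0.085,-0.336,0.603]}
    - {"translation":[0.039,-0.338,-0.331],"rotation":[-0.085,-0.336,0.603]}
    - {"translation":[0.05,-0.3,-0.4],"rotation":[-0.085,-0.336,0.603]}
    - {"translation":[0.06,-0.26,-0.47],"rotation":[-0.085,-0.336,0.603]}
    - {"translation":[0.068,-0.226,-0.532],"rotation":[-0.085,-0.336,0.603]}
    - {"translation":[0.068,-0.226,-0.532],"rotation":[-0.085,-0.336,0.603]}

```text
t: 19.2
eef_pos: [0.5602, 0.0605, 0.0669]
ee_rot: [-2.618, -0.023, -0.201]
force: [-1.1, -0.1, -0.1]
width: 0.0878
gripper_force: 0.0
```

```bash
python3 -c "
from h import *
need(D+.012*N,-N,ty(4.5))"
```

```text
t 19.2 pos [0.5602 0.0605 0.0669] q [ 0.04  0.32 -0.28 -0.64 -0.93  1.72]
shift [ 0.006 -0.012  0.006] turn [-0.002 -0.008  0.001] F [-1.1 -0.1 -0.1]
```

Call:
apply_moves:
  steps:
    - {"translation":[0.006,-0.013,0.007],"rotation":[0,0,0]}
    - {"translation":[0.006,-0.013,0.007],"rotation":[0,0,0]}
    - {"translation":[0.006,-0.013,0.007],"rotation":[0,0,0]}
    - {"translation":[0.006,-0.013,0.007],"rotation":[0,0,0]}
    - {"translation":[0.006,-0.013,0.007],"rotation":[0,0,0]}
    - {"translation":[0.006,-0.013,0.007],"rotation":[0,0,0]}
    - {"translation":[0.006,-0.013,0.007],"rotation":[0,0,0]}
    - {"translation":[0.006,-0.013,0.007],"rotation":[0,0,0]}
    - {"translation":[0.006,-0.013,0.007],"rotation":[0,0,0]}
    - {"translation":[0.006,-0.013,0.007],"rotation":[0,0,0]}
  jaw: 0.6
  newtons: 8

```text
t: 20.03
eef_pos: [0.5632, 0.0554, 0.0708]
ee_rot: [-2.617, -0.028, -0.2]
force: [-1.5, 1.3, 4.0]
width: 0.0291
gripper_force: 8.0
```

Call:
apply_moves:
  steps:
    - {"translation":[0,0,0],"rotation":[-0.006,-0.024,0.043]}
    - {"translation":[0,0,0],"rotation":[-0.012,-0.048,0.087]}
    - {"translation":[0,0,0],"rotation":[-0.018,-0.073,0.13]}
    - {"translation":[0,0,0],"rotation":[-0.018,-0.073,0.13]}
    - {"translation":[0,0,0],"rotation":[-0.018,-0.073,0.13]}
    - {"translation":[0,0,0],"rotation":[-0.018,-0.073,0.13]}
    - {"translation":[0,0,0],"rotation":[-0.018,-0.073,0.13]}
    - {"translation":[0,0,0],"rotation":[-0.018,-0.073,0.13]}
    - {"translation":[0,0,0],"rotation":[-0.018,-0.073,0.13]}
    - {"translation":[0,0,0],"rotation":[-0.018,-0.073,0.13]}

```text
t: 20.87
eef_pos: [0.5631, 0.0553, 0.0708]
ee_rot: [-2.621, -0.067, -0.132]
force: [-0.1, 5.0, 4.8]
width: 0.0288
gripper_force: 8.0
```

Call:
apply_moves:
  steps:
    - {"translation":[0,0,0],"rotation":[0,0,0]}
    - {"translation":[0,0,0],"rotation":[0,0,0]}
    - {"translation":[0,0,0],"rotation":[0,0,0]}
    - {"translation":[0,0,0],"rotation":[0,0,0]}
    - {"translation":[-0.02,-0.08,0.14],"rotation":[0,0,0]}
    - {"translation":[-0.04,-0.155,0.277],"rotation":[0,0,0]}
    - {"translation":[-0.05,-0.1,0.4],"rotation":[0,0,0]}
    - {"translation":[-0.06,0,0.5],"rotation":[0,0,0]}
    - {"translation":[-0.08,0.12,0.55],"rotation":[0,0,0]}
    - {"translation":[-0.1,0.26,0.6],"rotation":[0,0,0]}
  jaw: -1

```text
t: 21.7
eef_pos: [0.5384, 0.1192, 0.2218]
ee_rot: [-2.622, -0.068, -0.134]
force: [1.0, 0.4, 0.1]
width: 0.0864
gripper_force: 0.0
```

Call:
apply_moves:
  steps:
    - {"translation":[-0.03,0.15,0.03],"rotation":[0,0,0]}
    - {"translation":[-0.06,0.3,0.06],"rotation":[0,0,0]}
    - {"translation":[-0.1,0.45,0.1],"rotation":[0,0,0]}
    - {"translation":[-0.13,0.6,0.1],"rotation":[0,0,0]}
    - {"translation":[-0.16,0.75,0.1],"rotation":[0,0,0]}
    - {"translation":[-0.2,0.85,0.1],"rotation":[0,0,0]}
    - {"translation":[-0.2,0.9,0.1],"rotation":[0,0,0]}
    - {"translation":[-0.2,0.9,0.1],"rotation":[0,0,0]}
    - {"translation":[-0.2,0.9,0.1],"rotation":[0,0,0]}
    - {"translation":[-0.2,0.9,0.1],"rotation":[0,0,0]}

```text
t: 22.53
eef_pos: [0.488, 0.344, 0.2451]
ee_rot: [-2.622, -0.067, -0.132]
force: [-0.0, 0.3, 0.7]
width: 0.0877
gripper_force: 0.0
```

```bash
python3 m.py E|grep -v start; python3 -c "
from h import *
need(D-.008*N,-N,ty(4.5))"
```

```text
top now [(18, 1.0, 98), (19, 1.5, 155), (20, 7.2, 174), (21, 7.9, 169), (22, 7.5, 164), (23, 6.8, 159), (24, 6.7, 150), (25, 6.5, 141), (26, 6.9, 135)]
top B knob shift -4
top E knob shift 0
centroids [190.4 185.9 190.8]
scene now [(18, 7.3, 150), (19, 7.7, 173), (20, 8.5, 184), (21, 10.2, 180), (22, 10.2, 179), (23, 9.7, 180), (24, 9.9, 174), (25, 9.8, 176), (26, 9.4, 185)]
scene B knob shift -4
scene E knob shift -2
centroids [170.2 167.3 169.7]
t 22.9333 pos [0.4882 0.3441 0.2454] q [ 0.72  0.01 -0.29 -0.38 -0.86  0.92]
shift [ 0.303 -1.108 -0.777] turn [ 0.018  0.073 -0.129] F [-0.2 -0.  -0. ]
```

```bash
python3 - <<'E'
from rib import *
for n in('top','scene'):
    for t in('','B','D','E'):
        J=np.load(f'pics/{n}{t}.npy').mean(2).astype(np.float32)
        g=np.arange(-17,17.01,.5)
        f=np.array([[cv2.getRectSubPix(J,(1,1),tuple(map(float,proj(n,D+.045*N+(u*U+y*Y)/1000))),patchType=cv2.CV_32F)[0,0] for y in g] for u in g])
        uu,yy=np.meshgrid(g,g,indexing='ij')
        res=[]
        # per-U-slice dark mid of bar on the tail side; streak peak on the rest
        for u in (-14,-13,-12,-11,-10):
            row=f[np.argmin(abs(g-u))];w=np.clip(170-row,0,120)*(abs(g)<12);res.append((u,round(float((w*g).sum()/w.sum()),1)))
        s=[]
        for u in range(-8,13,2):
            row=f[np.argmin(abs(g-u))].copy();row[abs(g)>6]=0;
            i=np.argmax(row);w=np.clip(row-np.median(row[abs(g)<=6]),0,None);s.append((u,round(float((w*g).sum()/(w.sum()+1e-6)),1),int(row[i])))
        print(n,t,'tail',res,'\n  streak',s)
E
```

```text
top  tail [(-14, nan), (-13, nan), (-12, nan), (-11, nan), (-10, nan)] 
  streak [(-8, 1.5, 223), (-6, 2.9, 208), (-4, 1.6, 172), (-2, -3.3, 183), (0, -3.1, 158), (2, -0.9, 149), (4, -0.0, 153), (6, 0.6, 149), (8, 1.2, 143), (10, 1.8, 140), (12, 1.7, 99)]
top B tail [(-14, nan), (-13, nan), (-12, nan), (-11, nan), (-10, nan)] 
  streak [(-8, 1.0, 219), (-6, 0.6, 189), (-4, -0.6, 184), (-2, -3.5, 196), (0, -3.8, 171), (2, -1.4, 114), (4, 0.2, 147), (6, 0.7, 182), (8, 0.9, 174), (10, 0.7, 108), (12, 1.3, 109)]
top D tail [(-14, nan), (-13, nan), (-12, nan), (-11, nan), (-10, nan)] 
  streak [(-8, 0.5, 212), (-6, 0.6, 190), (-4, -0.6, 183), (-2, -3.3, 195), (0, -3.7, 171), (2, -1.5, 114), (4, 0.1, 139), (6, 0.7, 177), (8, 0.9, 173), (10, 0.7, 108), (12, 1.3, 109)]
top E tail [(-14, nan), (-13, nan), (-12, nan), (-11, nan), (-10, nan)] 
  streak [(-8, 2.8, 217), (-6, 3.0, 211), (-4, 1.9, 187), (-2, -2.4, 185), (0, -3.2, 163), (2, -1.0, 153), (4, -0.0, 161), (6, 0.5, 155), (8, 1.2, 150), (10, 1.7, 154), (12, 1.6, 104)]
scene  tail [(-14, 8.5), (-13, 7.3), (-12, 6.0), (-11, 4.9), (-10, 4.4
[... 366 characters left out ...]
2, -4.2, 235), (4, -4.3, 250), (6, -4.6, 251), (8, -4.3, 254), (10, -3.8, 255), (12, -3.3, 255)]
scene D tail [(-14, 8.4), (-13, 7.4), (-12, 6.2), (-11, 5.2), (-10, 4.8)] 
  streak [(-8, -4.8, 247), (-6, -4.7, 234), (-4, -4.9, 237), (-2, -4.1, 232), (0, -2.6, 243), (2, -4.1, 234), (4, -4.2, 250), (6, -4.6, 251), (8, -4.3, 254), (10, -3.7, 255), (12, -3.3, 255)]
scene E tail [(-14, 8.5), (-13, 7.4), (-12, 6.2), (-11, 5.0), (-10, 4.4)] 
  streak [(-8, -5.0, 222), (-6, -5.0, 224), (-4, -4.8, 236), (-2, -4.9, 232), (0, -3.4, 242), (2, -2.9, 225), (4, -3.9, 247), (6, -4.0, 246), (8, -4.2, 254), (10, -3.6, 255), (12, -3.3, 255)]<stdin>:11: RuntimeWarning: invalid value encountered in scalar divide
```

```bash
python3 - <<'E'
from h import *
for n,box in(('top',(315,220,75,45)),('scene',(305,245,85,60))):
    I=np.uint8(np.load(f'pics/{n}E.npy'));x,y,w,h=box
    c=cv2.resize(I[y:y+h,x:x+w],None,fx=4,fy=4,interpolation=2);hsv=cv2.cvtColor(c,cv2.COLOR_BGR2HSV)
    org=cv2.inRange(hsv,(3,90,90),(20,255,255));k,l,st,_=cv2.connectedComponentsWithStats(org);i=1+np.argmax(st[1:,4])
    hull=cv2.convexHull(np.argwhere(l==i)[:,::-1].astype(np.int32));m=np.zeros_like(org);cv2.fillConvexPoly(m,hull,255)
    dark=cv2.inRange(hsv,(0,0,0),(180,80,130))
    if n=='top':dark&=m
    rect=cv2.minAreaRect(hull);print(n,'hull',[tuple(np.round(np.array([x,y])+(p+.5)/4-.5,1)) for p in cv2.boxPoints(rect)])
    k,l,st,cc=cv2.connectedComponentsWithStats(cv2.morphologyEx(dark,cv2.MORPH_OPEN,np.ones((3,3))))
    for j in range(1,k):
        if st[j,4]>150:
            a=np.argwhere(l==j);top=a[a[:,0]<a[:,0].min()+5].mean(0)[::-1];bot=a[a[:,0]>a[:,0].max()-24].mean(0)[::-1]
            f=lambda p:np.round(np.array([x,y])+(np.array(p)+.5)/4-.5,1)
            print(n,st[j],'cent',f(cc[j]),'top',f(top),'bot',f(bot))
for z in(.032,.036):print(z,onz('scene',328.7,274.5,z),onz('top',338,244.5,z))
print('tip',onz('scene',330.4,252.5,.094),onz('top',342,240,.094))
print('short',onz('scene',371.5,289.5,.032),onz('top',370.6,240.5,.032))
need(np.array([.55,-.15,.25]),[0,0,-1],np.array([-1,0,0.]))
need(np.array([.55,-.15,.25]),[0,0,-1],np.array([1,0,0.]))
E
```

```text
top hull [(np.float64(324.5), np.float64(237.1)), (np.float64(376.7), np.float64(225.2)), (np.float64(381.8), np.float64(247.3)), (np.float64(329.6), np.float64(259.2))]
top [209  71  30  25 558] cent [370.5 240.3] top [370.9 238. ] bot [370.5 240.3]
top [ 76  84  30  29 583] cent [337.2 243.9] top [337.7 241.3] bot [337.1 244.3]
scene hull [(np.float64(310.7), np.float64(284.2)), (np.float64(317.0), np.float64(261.4)), (np.float64(386.8), np.float64(280.5)), (np.float64(380.6), np.float64(303.3))]
scene [ 282    0   56   27 1237] cent [382.2 247.5] top [381.8 245.1] bot [382.3 247.9]
scene [  48   24   62   92 2543] cent [324.5 259. ] top [323.  251.3] bot [326.7 270.5]
scene [   0   90  312  150 9817] cent [337.3 294.6] top [315.6 267.7] bot [356.6 301.8]
scene [ 217   98   68   94 1615] cent [368.8 279.4] top [362.9 269.8] bot [368.8 289. ]
scene [ 75 113  35  17 223] cent [327.5 275.4] top [324.1 273.4] bot [327.5 275.4]
0.032 [ 0.54402394 -0.15288079  0.032     ] [ 0.54618444 -0.15002568  0.032     ]
0.036 [ 0.54102394 -0.15412032  0.036     ] [ 0.54573926 -0.14941233  0.036     ]
tip [ 0.54784251 -0.14892822  0.094     ] [ 0.55104791 -0.15070281  0.094     ]
short [ 0.55713475 -0.24261895  0.032     ] [ 0.55932996 -0.23808667  0.032     ]
t 22.9333 pos [0.4882 0.3441 0.2454] q [ 0.72  0.01 -0.29 -0.38 -0.86  0.92]
shift [ 0.247 -1.976  0.019] turn [-0.611  0.905 -2.712] F [-0.2 -0.  -0. ]
t 22.9333 pos [0.4882 0.3441 0.2454] q [ 0.72  0.01 -0.29 -0.38 -0.86  0.92]
shift [ 0.247 -1.976  0.019] turn [-0.933 -0.631  3.138] F [-0.2 -0.  -0. ]
```

```bash
python3 -c "
from h import *
need(np.array([.5465,-.150,.16]),[0,0,-1])"
```

```text
t 22.9333 pos [0.4882 0.3441 0.2454] q [ 0.72  0.01 -0.29 -0.38 -0.86  0.92]
shift [ 0.233 -1.976 -0.341] turn [-0.972  0.236  0.038] F [-0.2 -0.  -0. ]
```

Call:
apply_moves:
  steps:
    - {"translation":[0.01,-0.12,0.04],"rotation":[-0.1,0.02,0]}
    - {"translation":[0.03,-0.24,0.06],"rotation":[-0.2,0.05,0.01]}
    - {"translation":[0.04,-0.36,0.06],"rotation":[-0.32,0.08,0.01]}
    - {"translation":[0.06,-0.48,0.06],"rotation":[-0.44,0.11,0.02]}
    - {"translation":[0.07,-0.6,0.06],"rotation":[-0.57,0.14,0.02]}
    - {"translation":[0.09,-0.72,0.06],"rotation":[-0.7,0.17,0.03]}
    - {"translation":[0.1,-0.84,0.06],"rotation":[-0.82,0.2,0.03]}
    - {"translation":[0.12,-0.94,0.06],"rotation":[-0.93,0.23,0.04]}
    - {"translation":[0.12,-1.0,0.06],"rotation":[-0.972,0.236,0.038]}
    - {"translation":[0.12,-1.0,0.06],"rotation":[-0.972,0.236,0.038]}
  jaw: 0

```text
t: 23.77
eef_pos: [0.5177, 0.0932, 0.2596]
ee_rot: [3.14, 0.001, -0.095]
force: [-0.1, -0.3, -0.6]
width: 0.0442
gripper_force: 0.0
```

Call:
apply_moves:
  steps:
    - {"translation":[0.01,-0.12,0],"rotation":[0,0,0]}
    - {"translation":[0.03,-0.24,0],"rotation":[0,0,0]}
    - {"translation":[0.04,-0.37,-0.02],"rotation":[0,0,0]}
    - {"translation":[0.06,-0.5,-0.06],"rotation":[0,0,0]}
    - {"translation":[0.07,-0.63,-0.12],"rotation":[0,0,0]}
    - {"translation":[0.09,-0.76,-0.2],"rotation":[0,0,0]}
    - {"translation":[0.1,-0.88,-0.28],"rotation":[0,0,0]}
    - {"translation":[0.113,-0.97,-0.38],"rotation":[0,0,0]}
    - {"translation":[0.113,-0.976,-0.4],"rotation":[0,0,0]}
    - {"translation":[0.113,-0.976,-0.4],"rotation":[0,0,0]}

```text
t: 24.6
eef_pos: [0.5447, -0.15, 0.1581]
ee_rot: [-3.141, 0.004, -0.097]
force: [-0.5, 0.2, 1.6]
width: 0.0439
gripper_force: 0.0
```

```bash
python3 -c "
from h import *
need(np.array([.5465,-.150,.054]),[0,0,-1])
print(get_state()['width'])"
```

```text
t 24.6 pos [ 0.5447 -0.15    0.1581] q [ 0.08  0.21 -0.29 -0.   -1.07  1.4 ]
shift [ 0.007  0.    -0.417] turn [-0.002 -0.007 -0.   ] F [-0.5  0.2  1.6]
0.04387499107871742
```

Call:
apply_moves:
  steps:
    - {"translation":[0.007,0,-0.06],"rotation":[0,-0.007,0]}
    - {"translation":[0.007,0,-0.13],"rotation":[0,-0.007,0]}
    - {"translation":[0.007,0,-0.2],"rotation":[0,-0.007,0]}
    - {"translation":[0.007,0,-0.27],"rotation":[0,-0.007,0]}
    - {"translation":[0.007,0,-0.34],"rotation":[0,-0.007,0]}
    - {"translation":[0.007,0,-0.39],"rotation":[0,-0.007,0]}
    - {"translation":[0.007,0,-0.417],"rotation":[0,-0.007,0]}
    - {"translation":[0.007,0,-0.417],"rotation":[0,-0.007,0]}
    - {"translation":[0.007,0,-0.417],"rotation":[0,-0.007,0]}
    - {"translation":[0.007,0,-0.417],"rotation":[0,-0.007,0]}

```text
t: 25.43
eef_pos: [0.549, -0.149, 0.0575]
ee_rot: [-3.141, -0.006, -0.093]
force: [0.2, 0.3, 0.4]
width: 0.0439
gripper_force: 0.0
```

Call:
apply_moves:
  steps:
    - {"translation":[0,0,0],"rotation":[0,0,0]}
    - {"translation":[0,0,0],"rotation":[0,0,0]}
    - {"translation":[0,0,0],"rotation":[0,0,0]}
    - {"translation":[0,0,0],"rotation":[0,0,0]}
    - {"translation":[0,0,0],"rotation":[0,0,0]}
    - {"translation":[0,0,0],"rotation":[0,0,0]}
    - {"translation":[0,0,0],"rotation":[0,0,0]}
    - {"translation":[0,0,0],"rotation":[0,0,0]}
    - {"translation":[0,0,0],"rotation":[0,0,0]}
    - {"translation":[0,0,0],"rotation":[0,0,0]}
  jaw: 1
  newtons: 40

```text
t: 26.27
eef_pos: [0.5479, -0.1495, 0.056]
ee_rot: [-3.141, -0.003, -0.094]
force: [-0.1, -0.2, -0.0]
width: 0.0106
gripper_force: 39.9
```

```bash
python3 -c "
from h import *
need(np.array([.5465,-.150,.054]),[0,0,-1])
print(get_state()['width'],get_state()['gripper_force'])"
```

```text
t 26.2667 pos [ 0.5479 -0.1495  0.056 ] q [ 0.08  0.32 -0.41  0.   -0.83  1.4 ]
shift [-0.005 -0.002 -0.008] turn [0.    0.006 0.   ] F [-0.1 -0.2 -0. ]
0.010551335029375141 39.89756762981415
```

Call:
apply_moves:
  steps:
    - {"translation":[0,0,0.1],"rotation":[0,0,0]}
    - {"translation":[0,0,0.22],"rotation":[0,0,0]}
    - {"translation":[0,0,0.35],"rotation":[0,0,0]}
    - {"translation":[0,0.03,0.47],"rotation":[0,0,0]}
    - {"translation":[0.01,0.1,0.57],"rotation":[0,0,0]}
    - {"translation":[0.02,0.21,0.6],"rotation":[0,0,0]}
    - {"translation":[0.04,0.33,0.6],"rotation":[0,0,0]}
    - {"translation":[0.06,0.45,0.6],"rotation":[0,0,0]}
    - {"translation":[0.07,0.58,0.6],"rotation":[0,0,0]}
    - {"translation":[0.09,0.71,0.6],"rotation":[0,0,0]}

```text
t: 27.1
eef_pos: [0.5699, 0.0294, 0.2061]
ee_rot: [-3.141, -0.003, -0.094]
force: [0.5, -0.4, -1.1]
width: 0.0105
gripper_force: 39.9
```

Call:
apply_moves:
  steps:
    - {"translation":[0.01,0.12,0],"rotation":[0,0,0]}
    - {"translation":[0.03,0.24,0],"rotation":[0,0,0]}
    - {"translation":[0.04,0.36,0],"rotation":[0,0,0]}
    - {"translation":[0.055,0.44,0],"rotation":[0,0,0]}
    - {"translation":[0.055,0.47,0],"rotation":[0,0,0]}
    - {"translation":[0.055,0.47,0],"rotation":[0,0,0]}
    - {"translation":[0.055,0.47,0],"rotation":[0,0,0]}
    - {"translation":[0.055,0.47,0],"rotation":[0,0,0]}
    - {"translation":[0.055,0.47,0],"rotation":[0,0,0]}
    - {"translation":[0.055,0.47,0],"rotation":[0,0,0]}

```text
t: 27.93
eef_pos: [0.5841, 0.1446, 0.2062]
ee_rot: [-3.141, -0.003, -0.095]
force: [0.1, -0.6, -2.1]
width: 0.0104
gripper_force: 39.9
```

```bash
python3 - <<'E'
from h import *
need(np.array([.584,.1465,.145]),[0,0,-1])
s=get_state();print(s['width'],s['gripper_force'])
# bolt in scene view: dark head against light deck; expected positions
I=grab_frame('scene');np.save('pics/sceneF.npy',I)
P=np.array(s['eef_pos']);B=P-[0,0,.028]
print('exp head bottom px',proj('scene',B),'rim',proj('scene',[.584,.1465,.106]))
p=proj('scene',B+[0,0,.004]).round().astype(int)
g=I.mean(2).astype(int)
print(g[p[1]-6:p[1]+9,p[0]-12:p[0]+13], p)
E
```

```text
t 27.9333 pos [0.5841 0.1446 0.2062] q [ 0.57  0.23 -0.15  0.   -1.18  0.91]
shift [-0.     0.008 -0.245] turn [-0.     0.007  0.   ] F [ 0.1 -0.6 -2.1]
0.010424206988370545 39.890005588531494
exp head bottom px [222.46878664 161.34992204] rim [224.89813499 186.76011541]
[[193 190 185 186 184 186 189 190 138  81  71  78  84  71  54  45  47  48
   47  46  48  47  50  49  47]
 [194 191 191 189 186 188 195 197 141  86  85  82  77  68  54  46  44  47
   48  49  49  48  48  46  49]
 [194 195 194 194 190 189 194 199 141  89  93  81  83  87  75  57  48  46
   46  48  47  48  49  49  48]
 [199 199 196 196 195 191 196 196 141  89  85  90 113 123 123 105  69  47
   48  47  49  48  47  48  48]
 [199 197 195 194 196 194 195 164 107  80  80  83  91 104 131 130  86  50
   47  50  49  49  49  50  48]
 [196 197 197 195 193 196 197 145  87  82  88 115 127 132 137 113  73  47
   48  49  47  49  50  49  48]
 [168 180 193 192 195 201 201 140  76  81 113 130 132 131 115  87  64  51
   51  47  51  49  51  48  49]
 [160 166 168 156 177 197 201 143  71  75  96 101 100 102  91  70  52  51
   48  50  48  50  51  48  49]
 [147 153 159 160 170 169 185 179 121  76  74  77  76  79  71  58  49  49
   50  50  49  50  50  48  50]
 [134 142 147 152 159 162 172 167 163 119  69  56  59  62  58  50  46  49
   50  49  47  49  50  50  50]
 [132 134 135 136 144 152 159 163 173 166 137  94  70  62  51  48  47  50
   49  52  48  51  51  52  50]
 [127 128 127 129 132 139 144 148 160 165 166 159 137  96  71  61  51  46
   49  48  49  53  51  51  49]
 [127 128 129 129 129 129 133 136 142 149 155 161 162 161 162 139  91  63
   52  48  49  50  51  51  52]
 [130 128 128 129 128 128 132 132 132 134 139 145 153 164 171 173 167 140
   92  69  56  50  48  50  52]
 [131 131 131 130 133 131 132 132 130 130 130 132 138 147 154 164 171 172
  170 163 124  78  62  50  50]] [222 160]
```

The head in the numbers lies where expected (centre column ~222), so I'm pressing straight down.

Call:
apply_moves:
  steps:
    - {"translation":[0,0.008,-0.1],"rotation":[0,0.005,0]}
    - {"translation":[0,0.008,-0.2],"rotation":[0,0.005,0]}
    - {"translation":[0,0.008,-0.26],"rotation":[0,0.005,0]}
    - {"translation":[0,0.008,-0.29],"rotation":[0,0.005,0]}
    - {"translation":[0,0.008,-0.3],"rotation":[0,0.005,0]}
    - {"translation":[0,0.008,-0.31],"rotation":[0,0.005,0]}
    - {"translation":[0,0.008,-0.32],"rotation":[0,0.005,0]}
    - {"translation":[0,0.008,-0.33],"rotation":[0,0.005,0]}
    - {"translation":[0,0.008,-0.335],"rotation":[0,0.005,0]}
    - {"translation":[0,0.008,-0.335],"rotation":[0,0.005,0]}
  newtons: 55

```text
t: 28.82
eef_pos: [0.5847, 0.1473, 0.1241]
ee_rot: [-3.141, -0.002, -0.094]
force: [-1.7, -0.8, 2.4]
width: 0.0105
gripper_force: 54.9
```

Call:
apply_moves:
  steps:
    - {"translation":[0,0,-0.004],"rotation":[0,0,0]}
    - {"translation":[0,0,-0.008],"rotation":[0,0,0]}
    - {"translation":[0,0,-0.012],"rotation":[0,0,0]}
    - {"translation":[0,0,-0.016],"rotation":[0,0,0]}
    - {"translation":[0,0,-0.02],"rotation":[0,0,0]}
    - {"translation":[0,0,-0.02],"rotation":[0,0,0]}
    - {"translation":[0,0,-0.02],"rotation":[0,0,0]}
    - {"translation":[0,0,-0.02],"rotation":[0,0,0]}
    - {"translation":[0,0,-0.02],"rotation":[0,0,0]}
    - {"translation":[0,0,-0.02],"rotation":[0,0,0]}

```text
t: 29.65
eef_pos: [0.5872, 0.1477, 0.1232]
ee_rot: [-3.14, -0.008, -0.092]
force: [-6.1, -2.4, 27.7]
width: 0.0102
gripper_force: 55.3
```

Call:
apply_moves:
  steps:
    - {"translation":[-0.01,-0.005,0.08],"rotation":[0,0,0]}
    - {"translation":[-0.01,-0.005,0.2],"rotation":[0,0,0]}
    - {"translation":[-0.01,-0.005,0.32],"rotation":[0,0,0]}
    - {"translation":[-0.01,-0.06,0.36],"rotation":[0,0,0]}
    - {"translation":[-0.03,-0.18,0.36],"rotation":[0,0,0]}
    - {"translation":[-0.05,-0.31,0.36],"rotation":[0,0,0]}
    - {"translation":[-0.07,-0.44,0.36],"rotation":[0,0,0]}
    - {"translation":[-0.09,-0.58,0.36],"rotation":[0,0,0]}
    - {"translation":[-0.11,-0.71,0.36],"rotation":[0,0,0]}
    - {"translation":[-0.12,-0.84,0.36],"rotation":[0,0,0]}

```text
t: 30.48
eef_pos: [0.5539, -0.0639, 0.2082]
ee_rot: [-3.141, -0.003, -0.094]
force: [0.9, -0.6, -0.4]
width: 0.01
gripper_force: 54.9
```

Call:
apply_moves:
  steps:
    - {"translation":[-0.01,-0.11,0],"rotation":[0,0,0]}
    - {"translation":[-0.02,-0.21,0],"rotation":[0,0,0]}
    - {"translation":[-0.025,-0.29,0],"rotation":[0,0,0]}
    - {"translation":[-0.03,-0.33,-0.02],"rotation":[0,0,0]}
    - {"translation":[-0.03,-0.34,-0.1],"rotation":[0,0,0]}
    - {"translation":[-0.03,-0.34,-0.2],"rotation":[0,0,0]}
    - {"translation":[-0.03,-0.34,-0.3],"rotation":[0,0,0]}
    - {"translation":[-0.03,-0.34,-0.38],"rotation":[0,0,0]}
    - {"translation":[-0.03,-0.34,-0.4],"rotation":[0,0,0]}
    - {"translation":[-0.03,-0.34,-0.4],"rotation":[0,0,0]}

```text
t: 31.32
eef_pos: [0.5458, -0.1473, 0.106]
ee_rot: [3.141, 0.002, -0.094]
force: [-0.1, 0.5, -0.7]
width: 0.01
gripper_force: 54.9
```

```bash
python3 -c "
from h import *
need(np.array([.5479,-.1495,.0555]),[0,0,-1])"
```

```text
t 31.3167 pos [ 0.5458 -0.1473  0.106 ] q [ 0.08  0.26 -0.36 -0.   -0.95  1.39]
shift [ 0.008 -0.009 -0.202] turn [-0.    -0.004  0.   ] F [-0.1  0.5 -0.7]
```

Call:
apply_moves:
  steps:
    - {"translation":[0.008,-0.009,-0.06],"rotation":[0,-0.004,0]}
    - {"translation":[0.008,-0.009,-0.12],"rotation":[0,-0.004,0]}
    - {"translation":[0.008,-0.009,-0.16],"rotation":[0,-0.004,0]}
    - {"translation":[0.008,-0.009,-0.18],"rotation":[0,-0.004,0]}
    - {"translation":[0.008,-0.009,-0.19],"rotation":[0,-0.004,0]}
    - {"translation":[0.008,-0.009,-0.196],"rotation":[0,-0.004,0]}
    - {"translation":[0.008,-0.009,-0.2],"rotation":[0,-0.004,0]}
    - {"translation":[0.008,-0.009,-0.202],"rotation":[0,-0.004,0]}
    - {"translation":[0.008,-0.009,-0.204],"rotation":[0,-0.004,0]}
    - {"translation":[0.008,-0.009,-0.204],"rotation":[0,-0.004,0]}

```text
t: 32.15
eef_pos: [0.5488, -0.1497, 0.0567]
ee_rot: [-3.141, -0.003, -0.094]
force: [0.2, -0.2, -1.2]
width: 0.0105
gripper_force: 54.9
```

Call:
apply_moves:
  steps:
    - {"translation":[0,0,-0.001],"rotation":[0,0,0]}
    - {"translation":[0,0,-0.002],"rotation":[0,0,0]}
    - {"translation":[0,0,-0.003],"rotation":[0,0,0]}
    - {"translation":[0,0,-0.004],"rotation":[0,0,0]}
    - {"translation":[0,0,-0.005],"rotation":[0,0,0]}
    - {"translation":[0,0,-0.006],"rotation":[0,0,0]}
    - {"translation":[0,0,-0.006],"rotation":[0,0,0]}
    - {"translation":[0,0,-0.006],"rotation":[0,0,0]}
    - {"translation":[0,0,-0.006],"rotation":[0,0,0]}
    - {"translation":[0,0,-0.006],"rotation":[0,0,0]}

```text
t: 32.98
eef_pos: [0.5495, -0.1499, 0.056]
ee_rot: [3.142, -0.005, -0.093]
force: [-1.5, 0.1, 7.5]
width: 0.0102
gripper_force: 54.9
```

Touched down (7.5 N). Next I release slowly and retreat upward.

Call:
apply_moves:
  steps:
    - {"translation":[0,0,0.002],"rotation":[0,0,0]}
    - {"translation":[0,0,0.002],"rotation":[0,0,0]}
    - {"translation":[0,0,0.002],"rotation":[0,0,0]}
    - {"translation":[0,0,0.002],"rotation":[0,0,0]}
    - {"translation":[0,0,0.002],"rotation":[0,0,0]}
    - {"translation":[0,0,0.002],"rotation":[0,0,0]}
    - {"translation":[0,0,0.002],"rotation":[0,0,0]}
    - {"translation":[0,0,0.002],"rotation":[0,0,0]}
    - {"translation":[0,0,0.002],"rotation":[0,0,0]}
    - {"translation":[0,0,0.002],"rotation":[0,0,0]}
  jaw: 0

```text
t: 33.82
eef_pos: [0.5486, -0.1497, 0.0553]
ee_rot: [-3.141, -0.003, -0.094]
force: [0.2, -0.4, -0.2]
width: 0.044
gripper_force: 0.0
```

Call:
apply_moves:
  steps:
    - {"translation":[0,0,0.06],"rotation":[0,0,0]}
    - {"translation":[0,0,0.15],"rotation":[0,0,0]}
    - {"translation":[0,0,0.25],"rotation":[0,0,0]}
    - {"translation":[0,0,0.37],"rotation":[0,0,0]}
    - {"translation":[0,0,0.5],"rotation":[0,0,0]}
    - {"translation":[0,0,0.62],"rotation":[0,0,0]}
    - {"translation":[-0.1,0,0.74],"rotation":[0,0,0]}
    - {"translation":[-0.2,0,0.86],"rotation":[0,0,0]}
    - {"translation":[-0.3,0,0.95],"rotation":[0,0,0]}
    - {"translation":[-0.35,0,1.0],"rotation":[0,0,0]}

```text
t: 34.65
eef_pos: [0.4598, -0.15, 0.3089]
ee_rot: [-3.141, -0.007, -0.094]
force: [-0.9, -1.2, -0.0]
width: 0.0437
gripper_force: 0.0
```

Call:
apply_moves:
  steps:
    - {"translation":[0,0.12,0],"rotation":[0,0,0]}
    - {"translation":[0,0.25,0],"rotation":[0,0,0]}
    - {"translation":[0,0.38,0],"rotation":[0,0,0]}
    - {"translation":[0,0.51,0],"rotation":[0,0,0]}
    - {"translation":[0,0.64,0],"rotation":[0,0,0]}
    - {"translation":[0,0.77,0],"rotation":[0,0,0]}
    - {"translation":[0,0.9,0],"rotation":[0,0,0]}
    - {"translation":[0,1.0,0],"rotation":[0,0,0]}
    - {"translation":[0,1.0,0],"rotation":[0,0,0]}
    - {"translation":[0,1.0,0],"rotation":[0,0,0]}

```text
t: 35.48
eef_pos: [0.4609, 0.1014, 0.3052]
ee_rot: [-3.142, -0.002, -0.091]
force: [0.6, -0.1, -0.0]
width: 0.044
gripper_force: 0.0
```

Call:
apply_moves:
  steps:
    - {"translation":[0,0.12,0],"rotation":[0,0,0]}
    - {"translation":[0,0.25,0],"rotation":[0,0,0]}
    - {"translation":[0,0.38,0],"rotation":[0,0,0]}
    - {"translation":[0,0.51,0],"rotation":[0,0,0]}
    - {"translation":[0,0.64,0],"rotation":[0,0,0]}
    - {"translation":[0,0.77,0],"rotation":[0,0,0]}
    - {"translation":[0,0.85,0],"rotation":[0,0,0]}
    - {"translation":[0,0.85,0],"rotation":[0,0,0]}
    - {"translation":[0,0.85,0],"rotation":[0,0,0]}
    - {"translation":[0,0.85,0],"rotation":[0,0,0]}

```text
t: 36.32
eef_pos: [0.4613, 0.3119, 0.3052]
ee_rot: [3.141, -0.003, -0.094]
force: [0.3, -0.9, -0.1]
width: 0.0439
gripper_force: 0.0
```

```bash
python3 m.py G|grep -v start; python3 - <<'E'
from h import *
for n in('top','scene'):
    a=np.load(f'pics/{n}E.npy');b=np.load(f'pics/{n}G.npy')
    for nm,P,r in(('bolt base',[.547,-.15,.032],5),('bolt tip',[.547,-.15,.094],4),('short',[.5585,-.24,.05],8),('plug',[.584,.1465,.1],5)):
        x,y=proj(n,P).round().astype(int);d=(b-a)[y-r:y+r,x-r:x+r]
        s=slice(y-r,y+r),slice(x-r,x+r);sh,_=cv2.phaseCorrelate(a[s].mean(2).copy(),b[s].mean(2).copy())
        print(n,nm,abs(d).mean().round(1),np.round(sh,2))
s=get_state();print(s['t'],s['eef_pos'])
E
```

```text
top now [(18, 1.0, 96), (19, 1.4, 154), (20, 7.3, 175), (21, 7.9, 169), (22, 7.5, 164), (23, 6.8, 158), (24, 6.7, 149), (25, 6.5, 140), (26, 6.9, 134)]
top B knob shift -4
top G knob shift 0
centroids [190.4 185.9 190.7]
scene now [(18, 7.1, 145), (19, 7.8, 168), (20, 8.6, 179), (21, 10.1, 174), (22, 10.1, 173), (23, 9.7, 174), (24, 9.8, 168), (25, 9.7, 170), (26, 9.4, 179)]
scene B knob shift -4
scene G knob shift 0
centroids [170.2 167.3 170. ]
top bolt base 11.6 [-0.23  0.1 ]
top bolt tip 8.7 [-0.47 -0.56]
top short 1.2 [-0.07  0.08]
top plug 4.7 [ 0.16 -0.05]
scene bolt base 17.8 [-0.28 -0.86]
scene bolt tip 8.2 [0.23 0.25]
scene short 4.3 [ 0.02 -0.02]
scene plug 5.7 [ 0.84 -0.36]
36.7167 [0.46125625 0.31244631 0.30558482]
```

```bash
python3 -c "
from station import *
print(job_done())"
```

```text
the job is handed in; nothing more can be done
None
```

The job is handed in at 37 s: the collar's rib is lined up with the knob's nose to about 1° (±2–3°) by my estimate, the plug is pressed to its stop (28 N), and the long bolt is back upright on the block; my first grip turned the knob about 4.5° by mistake, and I turned it back to within about 0.5° of its setting before pressing the plug.

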